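# Reload the cheese display tray and latch it to the deck

## Robot

A 7-joint arm with a two-finger parallel gripper is mounted at the origin on the work surface. World frame = base frame: x ahead of the robot, y to its left, z up, the work surface at z = 0. Lengths are in m, angles in degrees, forces in N, time in s.
With the tool pointing down it reaches from about 0.425 to 0.875 m from the base axis. Payload 4.7 kg.
Tool frame: the origin (TCP) lies midway between the tips of the shut fingers; the grasp point (between the pads) lies 19 mm behind it; z points along the fingers, y is the line along which they close (so a half turn about z gives the same grasp; the last joint's range is limited). The gripper opens to 87 mm and grips with 3 to 60 N. Pads are 19 mm wide; open, the fingers measure 117 mm over their backs; the gripper's body (75 mm by 190 mm) begins 51 mm behind the grasp point.
Start: joints at [70.709, 18.392, -4.016, 83.108, 1.295, 78.541, -3.26], TCP at [0.223, -0.61, 0.223] pointing down, gripper open.
Joint ranges: [-163.93, 163.93], [-17.29, 119.83], [-79.2, 71.16], [3.27, 140.29], [-89.18, 269.18], [5.43, 117.66], [-154.24, 154.24]. Speed limits (degrees/s): [147.25, 147.25, 180, 180, 180, 180, 180].

## Interface

Orientations are given as [roll, pitch, yaw] about the fixed x, y, z axes, in that order (R = Rz(yaw) Ry(pitch) Rx(roll)).
In Python, from cell import env, viewer, boxes_of, masks_of gives the robot as it stands. The module is installed in compiled form; this text tells all that it offers.
- The arm moves only by the tool apply_moves, never from a script. Its argument "moves" is a list of rows, each a list of 7 numbers: the shift along the tool's x, y, z scaled (see below), then the turn, a rotation vector about the tool's x, y, z scaled (see below), then the opening, from 0 (shut) to 1 (fully open). A call has 1 to 20 rows; each row is the pose to reach, as a shift and turn from the pose commanded when the call began, along the tool's axes at that moment; what a row does not reach only later rows make up. The controller multiplies each number of a shift by 0.2 m and each number of a turn by 1.5 rad. A row lasts 1/10 s, in which the tool goes at most 50 mm and 8.59 degrees, less where a joint would pass 70% of its speed; a pose out of reach is approached as far as the arm can. A call with a number of a shift or a turn outside -1 to 1 is refused whole. A call with a gripper value outside its range is refused whole. The fingers move at their own pace and stop on an object; "grip_force" is the grip in N (left out, the last holds). Time passes only in rows, so rows that repeat a pose let the fingers close. It gives the time, the measured TCP pose, the force, the opening and the grip force at its end, in the units of the state.
- env.get_obs(): the state, without advancing time (a new reading comes with each control period).
- viewer.read_camera(name): name is "scene" or "top" or "wrist"; returns the picture (384x512x3 uint8, red, green, blue); there is no depth.
- viewer.get_calibration(name): a dict with "fov_y" (degrees; the focal length in pixels is half the picture's height over the tangent of half this angle, whatever the lens; pixels are square), "cx", "cy" (the principal point, pixels), "k1" (the pictures are not rectified: a ray, as slopes to the right and down, at radius r is drawn at 1 + k1 r^2 times it, then the intrinsics apply), "position" and "orientation" of the camera in the world. Camera axes: x right, y up, looking along -z (the intrinsics and any distortion apply to the point x, -y, -z); pixel columns grow to the right and rows downward; lengths in m; the calibration is good to about 2 mm. A picture is of the moment at which its call begins: read the wrist's pose just before it. get_calibration takes no time and is no camera call; for the wrist camera it gives the pose at the moment of the call.
- env.sign_off(): hands the job in; it is judged then, once.
Trained networks look in the newest picture that a camera, given by its name, has taken for a name from the list of things; names that differ only in an ending like _2 or _b are one class to them, and where a whole thing is asked for, a point or a joint stands for the part that bears it (a point fixed in the world has none). Each returns a list of dicts, best first, with "conf" (0 to 1); they miss things now and then, are a little off and sometimes report something else, mostly with a low value. They report only what shows in the picture. A call takes as long as a camera call.
- boxes_of(camera, target): "location" ([column, row] in pixels, amid what is visible of it).
- masks_of(camera, target): "pixels" (384x512 bool, what is visible of it) and "location" ([column, row] in pixels, amid what is visible of it).
The state is a dict: "time_s": time; "qpos": joint angles; "joint_velocities": joint speeds; "effort": joint torques, N m; "tool_pos": TCP position; "tool_rot": TCP orientation; "force": force on the tool from outside, world axes, zero at the start; "wrist_torque": the same for the moment, N m; "grip_width": finger opening in m; "grasp_force": force on a finger pad.
Only numpy, scipy, OpenCV 4.12 (cv2) and the standard library are available. Lean on these libraries where they do the work, as an engineer would, in place of code of your own. Each camera call takes 0.05 s, during which the arm holds its last target. There are 200 camera calls.

## Task

Clear the white divider panels out of the open display tray by drawing each up out of its slots and putting it in the grey wash tub, and set all the cheeses from the wooden slab upright on the tray's floor. Only when the tray is loaded, slide it up to the deck and give the cam latch its full quarter turn, so that it draws the tray tight against the rubber gasket. Leave the honey jar, bowl and tin where they are.

Things in the scene. Friction and masses are not known exactly. Their poses are not given: they have to be found in the camera images.
- tray_in (a point): centre of the inner floor of the sliding wooden tray, 24 mm above the counter; moves with the tray. Inside 190 (x) x 230 mm (y), walls 26 mm high above the floor; pairs of slot ribs stand 10 mm in from both x walls, 32 mm high, at y = -60, 0, +60. z up; +y points to the deck, the way the tray closes. Four cheeses fit in two rows, at x = +-43, y = +-55 mm, gripped along y
- tray_grip (a point): grip rail on the tray's end wall away from the deck: a dark wooden bar 90 mm along the tray's x, 12 mm thick along y, its top 86 mm above the counter; this point is in its middle, 8 mm below its top. Axes as tray_in
- tray (a joint): distance in m of the tray from its tight place on the deck: 0 = tight, starts at 0.05, at most 0.08. It slides with about 2.5 N friction and stays where left; over the last 8 mm it squeezes a springy rubber gasket (2 N rising to 7 N) that pushes it back out to about 7 mm unless the cam holds it
- cam (a joint): angle in rad of the cam latch on the deck: 0 = open (starts at 0 to 0.12), 1.5 = end stop, locked; grows clockwise from above, takes up to 0.4 N m, stays where left. With the tray within 11 mm of tight, turning it sweeps a spiral hook behind the tray's striker pin and draws the tray tight by about 1.2 rad; farther off, the hook misses the pin or bars its way (turn back to 0)
- cam_grip (a point): on the cam's upright axis, 8 mm below the top of its black bar handle. The bar is 80 mm long along this point's y (turning with the cam), 12 mm thick along x, 26 mm tall, its top 106 mm above the counter; the hook below reaches up to 70 mm. At angle 0 the bar lies along the tray's slide, at 1.5 along the seam
- deck: fixed aluminium display deck and the base plate under the tray; origin on the counter below the middle of the seam where tray and deck meet; y is the slide direction towards the deck, z up. The deck is 210 mm (x) wide, 48 mm high, reaches from 2 to 102 mm beyond the seam; the cam's axis stands 40 mm beyond the seam
- tub_in (a point): centre of the inner floor of the grey plastic wash tub, 5 mm above the counter; inside 215 mm (x) x 140 mm (y), rim 65 mm above the counter, walls 5 mm; fixed, z up
- divider0: white plastic divider panel, 182 (x) x 8 (y, thickness) x 70 mm (z, tall), 90 g; origin at its centre. It stands upright on the tray floor across the tray, held by slot ribs 32 mm high with 1 mm play each side: draw it straight up; its top edge stands 38 mm above the ribs. Its place is at y = -60, 0 or +60 mm from tray_in; two or three places are filled, absent panels are None
- divider1: white plastic divider panel, 182 (x) x 8 (y, thickness) x 70 mm (z, tall), 90 g; origin at its centre. It stands upright on the tray floor across the tray, held by slot ribs 32 mm high with 1 mm play each side: draw it straight up; its top edge stands 38 mm above the ribs. Its place is at y = -60, 0 or +60 mm from tray_in; two or three places are filled, absent panels are None
- divider2: white plastic divider panel, 182 (x) x 8 (y, thickness) x 70 mm (z, tall), 90 g; origin at its centre. It stands upright on the tray floor across the tray, held by slot ribs 32 mm high with 1 mm play each side: draw it straight up; its top edge stands 38 mm above the ribs. Its place is at y = -60, 0 or +60 mm from tray_in; two or three places are filled, absent panels are None
- cheese0: rectangular block of cheese, 66 (x) x 54 (y) x 38 mm high; origin at the centre of its underside, z up; the cheeses start on the wooden slab (top 6 mm above the counter); one may be absent (None). Weighs 0.1 to 0.2 kg
- cheese1: low soft-edged square cheese, 60 (x) x 56 (y) x 32 mm high; origin at the centre of its underside, z up; the cheeses start on the wooden slab (top 6 mm above the counter); one may be absent (None). Weighs 0.1 to 0.2 kg
- cheese2: small round cheese, 60 mm across, 35 mm high; origin at the centre of its underside, z up; the cheeses start on the wooden slab (top 6 mm above the counter); one may be absent (None). Weighs 0.1 to 0.2 kg
- cheese3: blunt wedge of cheese, 68 mm long (x), 62 mm wide at its -x end narrowing to 44 mm at its +x end, 36 mm high; origin at the centre of its underside, z up; the cheeses start on the wooden slab (top 6 mm above the counter); one may be absent (None). Weighs 0.1 to 0.2 kg
- honey: bystander, to be left where it is: amber honey jar, 64 mm across, 90 mm tall, origin under its centre
- bowl: bystander, to be left where it is: small white ceramic bowl, 90 mm across, 45 mm tall, origin under its centre
- tin: bystander, to be left where it is: tin, 70 mm across, 70 mm tall, origin under its centre

How it is judged:
By the outcome, as a careful person would: the job done as asked, in the order asked, and still so for the second after the job is handed in, with the robot touching nothing.
Of cheese0, cheese1, cheese2, cheese3 only 3 to 4 are there at a start; the rules pass over those that are not, and their reading is None.
Of divider0, divider1, divider2 only 2 to 3 are there at a start; the rules pass over those that are not, and their reading is None.
At some moment in a run one of cheese0, cheese1, cheese2, cheese3 may be knocked a few centimetres aside while the robot is not near it.
It also fails if it takes over 210 s, if anything falls off the work surface, if the arm or the gripper's body presses on something with over 40 N, if the wrist force passes 120 N, or if a joint passes its speed limit or range.

## Working session

There is one attempt and no reset: what is moved stays moved. The work goes in short steps, Python scripts to look and compute and a tool call to move; the robot and the scene stay as the last step left them, time stands still between calls to the robot, and variables do not carry over. Pictures are saved under pics/ and viewed, at most 14 in all, crops included, and the job is handed in when it is done.

Besides the shell and the picture viewer there is one more tool, called after "Request:" as a command line: name --pt "numbers of a row" for each row, then --argument value for the rest. apply_moves: Moves the arm, as the interface text tells. Shifts and turns lie within -1 to 1; 1 stands for 0.2 m of shift or 1.5 rad of turn. Its arguments: {"type":"object","properties":{"moves":{"type":"array","items":{"type":"array","items":{"type":"number","minimum":-1,"maximum":1}}},"grip_force":{"type":"number"}},"required":["moves"]}

```bash
mkdir -p pics; cat > h.py <<'E'
import numpy as np, cv2
from cell import env, viewer, boxes_of, masks_of
from scipy.spatial.transform import Rotation as R
def rot(o):
    o=np.array(o,float)
    return o if o.shape==(3,3) else R.from_euler('xyz',o,degrees=True).as_matrix()
def K(c):
    f=192/np.tan(np.radians(c['fov_y'])/2); return f
def ray(c,px):
    f=K(c); d=np.array([(px[0]-c['cx'])/f,(px[1]-c['cy'])/f]); u=d.copy()
    for _ in range(30): u=d/(1+c['k1']*(u@u))
    return rot(c['orientation'])@np.array([u[0],-u[1],-1])
def at_z(c,px,z):
    d=ray(c,px); p=np.array(c['position']); return p+d*(z-p[2])/d[2]
def proj(c,P):
    q=rot(c['orientation']).T@(np.array(P)-c['position']); u=np.array([q[0],-q[1]])/-q[2]
    u=u*(1+c['k1']*(u@u)); return u*K(c)+[c['cx'],c['cy']]
def snap(cam,name):
    c=viewer.get_calibration(cam); im=viewer.read_camera(cam); cv2.imwrite(f'pics/{name}.png',im[:,:,::-1]); return c,im
E
python3 - <<'E'
from h import *
o=env.get_obs(); print(o['tool_pos'],o['tool_rot'],o['time_s'],o['grip_width'])
T={'tray_in':.05,'tray_grip':.086,'cam_grip':.106,'deck':.048,'tub_in':.065,'divider0':.094,'cheese0':.044,'cheese1':.038,'cheese2':.041,'cheese3':.042,'honey':.09,'bowl':.045,'tin':.07}
for cam in ('scene','top'):
    c,im=snap(cam,cam+'0'); print(cam,c)
    for t,z in T.items():
        for d in masks_of(cam,t)[:4]:
            if d['conf']<.3: continue
            m=d['pixels'].astype(np.uint8)
            pts=np.array([at_z(c,p[::-1],z)[:2] for p in np.argwhere(m)[::7]])
            (cx,cy),(w,h),a=cv2.minAreaRect((pts*1000).astype(np.float32))
            print(t,round(d['conf'],2),np.round(d['location']),m.sum(),'mean',np.round(pts.mean(0),3),'rect',np.round([cx,cy,w,h,a]))
a=cv2.imread('pics/scene0.png');b=cv2.imread('pics/top0.png')
E
```

```text
[ 0.22313647 -0.60989635  0.22146187] [-1.79890697e+02  6.01564254e-03  2.01017265e+01] 0.0 0.08712313831141667
scene {'fov_y': 42.351942037005614, 'cx': 265.11858456707057, 'cy': 189.27369980397134, 'k1': -0.0775935097796919, 'position': array([1.16128397, 0.58166916, 1.44276372]), 'orientation': array([ 32.10365201,  -0.49311382, 135.2881586 ])}
tray_in 0.74 [245. 181.] 2634 mean [ 0.55  -0.104] rect [ 539. -125.  290.  219.   85.]
tray_in 0.4 [288. 214.] 189 mean [0.545 0.081] rect [551.  71.  83.  45.  77.]
tray_grip 0.68 [246. 179.] 2806 mean [ 0.565 -0.09 ] rect [ 556. -107.  287.  213.   83.]
cam_grip 0.48 [286. 212.] 225 mean [0.569 0.098] rect [572.  89.  78.  48.  63.]
cam_grip 0.47 [262. 127.] 442 mean [ 0.392 -0.199] rect [ 391. -202.  125.   59.   45.]
deck 0.82 [266. 205.] 5681 mean [ 0.564 -0.008] rect [553. -51. 439. 232.  84.]
tub_in 0.84 [198. 124.] 2860 mean [ 0.521 -0.394] rect [ 517. -398.  263.  188.   12.]
divider0 0.86 [257. 182.] 583 mean [ 0.553 -0.047] rect [550. -46.  41. 184.  85.]
divider0 0.78 [239. 159.] 645 mean [ 0.535 -0.163] rect [ 532. -162.   49.
[... 3875 characters left out ...]
184.] 527 mean [0.556 0.367] rect [558. 365.  68.  67.  74.]
cheese3 0.87 [170. 183.] 425 mean [0.555 0.255] rect [555. 255.  57.  51.  63.]
cheese3 0.86 [162. 221.] 554 mean [0.444 0.264] rect [445. 268.  71.  64.  29.]
cheese3 0.78 [128. 220.] 388 mean [0.449 0.36 ] rect [450. 359.  53.  58.  53.]
cheese3 0.61 [130. 184.] 527 mean [0.556 0.367] rect [558. 365.  68.  67.  74.]
honey 0.6 [347. 251.] 564 mean [ 0.362 -0.231] rect [ 362. -230.   72.   55.   50.]
bowl 0.82 [228. 104.] 749 mean [0.764 0.072] rect [764.  75.  79.  83.  43.]
bowl 0.5 [228. 176.] 306 mean [0.566 0.082] rect [562.  83.  61.  58.  44.]
tin 0.59 [316. 108.] 607 mean [ 0.749 -0.159] rect [ 749. -160.   71.   75.   89.]
```

```bash
python3 - <<'E'
import cv2
a=cv2.imread('pics/top0.png');cv2.imwrite('pics/t0.png',cv2.resize(a[90:290,90:490],(800,400),interpolation=cv2.INTER_CUBIC))
a=cv2.imread('pics/scene0.png');cv2.imwrite('pics/s0.png',cv2.resize(a[80:310,140:420],(700,575),interpolation=cv2.INTER_CUBIC))
E
```

```text
(no output)
```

View pics/t0.png

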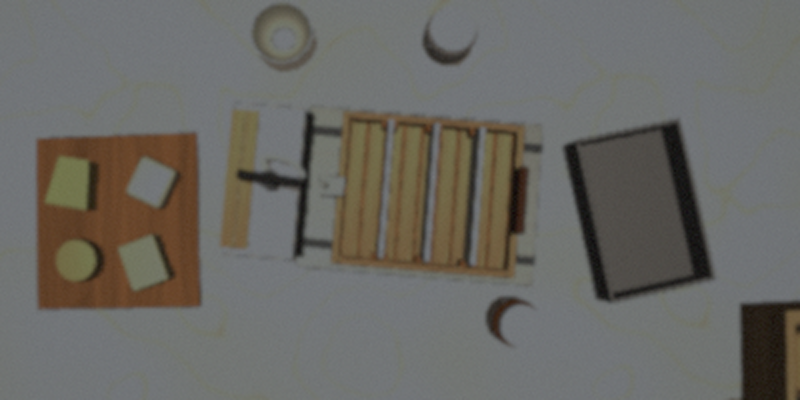

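View pics/s0.png

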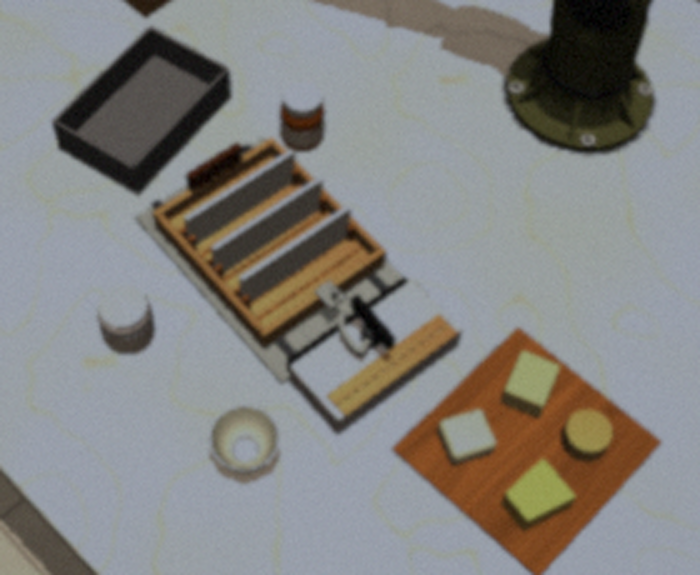

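The top crop shows three dividers (x≈385, 430, 478 of the crop), the tub on the right, the cam bar at (270,178), and four cheeses on the slab: wedge (70,183), square (152,182), round (78,260) and block (145,262). The scene crop agrees with this.

```bash
cat >> h.py <<'E'
def plan(targets,start=None):
    """targets: (x,y,z,yaw); prints one row per leg, each leg relative to the previous (one call per leg unless split)"""
    o=env.get_obs(); p=np.array(o['tool_pos']); yaw=o['tool_rot'][2]
    if start is not None: p=np.array(start[:3]);yaw=start[3]
    for t in targets:
        d=np.array(t[:3])-p; n=int(np.ceil(np.abs(d).max()/0.2-1e-3)) or 1
        M=R.from_euler('xyz',[180,0,yaw],degrees=True).as_matrix()
        s=M.T@d; 
        n=int(max(1,np.ceil(np.abs(s).max()/.2-1e-3)))
        dy=(t[3]-yaw+180)%360-180
        print(f'x{n}' if n>1 else '',np.round(s/.2/n,3).tolist(),'rz',round(-np.radians(dy)/1.5,3),'rows',int(np.ceil(max(np.linalg.norm(d)/.05,abs(dy)/8.5)))) 
        p=np.array(t[:3]);yaw=t[3]
E
python3 - <<'E'
from h import *
c=viewer.get_calibration('wrist'); o=env.get_obs()
M=rot(o['tool_rot']); print(c, M.T@(np.array(c['position'])-o['tool_pos']), M.T@rot(c['orientation']))
plan([(.223,-.61,.40,20.1),(.50,-.15,.40,-5.5)])
E
```

```text
{'fov_y': 64.24083272522014, 'cx': 252.16763421991317, 'cy': 193.94126374308055, 'k1': -0.04375515888715037, 'position': array([ 0.29147492, -0.5851857 ,  0.38317401]), 'orientation': array([-1.53340322e+01, -6.82966954e-04, -6.99297112e+01])} [ 0.07265008 -0.00030206 -0.16059362] [[-5.13639307e-04  9.64411430e-01  2.64405617e-01]
 [ 9.99999866e-01  4.80148278e-04  1.91292272e-04]
 [ 5.75305515e-05  2.64405680e-01 -9.64411548e-01]]
 [-0.001, -0.003, -0.887] rz -0.0 rows 4
x3 [0.697, -0.561, -0.0] rz 0.298 rows 11
```

Request:
apply_moves --pt "0 0 -0.5 0 0 0 0.45" --pt "0 0 -0.5 0 0 0 0.45" --pt "0.7 -0.56 -0.5 0 0 0 0.45" --pt "0.7 -0.56 -0.5 0 0 0 0.45" --pt "0.7 -0.56 -0.5 0 0 0 0.45" --pt "0.7 -0.56 -0.5 0 0 0 0.45"

```text
time_s: 2.0
tool_pos: [0.3193, -0.4532, 0.3233]
tool_rot: [180.0, -0.1, 20.4]
force: [0.9, -0.1, 0.8]
grip_width: 0.0466
grasp_force: 0.0
```

Request:
apply_moves --pt "0.7 -0.56 0 0 0 0 0.45" --pt "0.7 -0.56 0 0 0 0 0.45" --pt "0.7 -0.56 0 0 0 0 0.45" --pt "0.7 -0.56 0 0 0 0 0.45"

```text
time_s: 2.4
tool_pos: [0.4117, -0.2994, 0.3231]
tool_rot: [180.0, -0.1, 20.4]
force: [1.1, -1.0, -0.0]
grip_width: 0.0395
grasp_force: 0.0
```

Request:
apply_moves --pt "0.7 -0.56 0 0 0 0.298 0.45" --pt "0.7 -0.56 0 0 0 0.298 0.45" --pt "0.7 -0.56 0 0 0 0.298 0.45" --pt "0.7 -0.56 0 0 0 0.298 0.45" --pt "0.7 -0.56 0 0 0 0.298 0.45" --pt "0.7 -0.56 0 0 0 0.298 0.45"

```text
time_s: 3.0
tool_pos: [0.5027, -0.1494, 0.3226]
tool_rot: [180.0, -0.0, -5.3]
force: [-0.2, -0.2, 1.4]
grip_width: 0.0391
grasp_force: 0.0
```

```bash
python3 - <<'E'
from h import *
o=env.get_obs(); print(o['tool_pos'],o['tool_rot'],o['time_s'],o['grip_width'])
c,im=snap('wrist','w0'); print(c['position'])
T={'tray_in':.05,'tray_grip':.086,'cam_grip':.106,'deck':.048,'tub_in':.065,'divider0':.094,'cheese0':.044}
for t,z in T.items():
  for d in masks_of('wrist',t)[:4]:
    if d['conf']<.3: continue
    m=d['pixels'].astype(np.uint8)
    pts=np.array([at_z(c,p[::-1],z)[:2] for p in np.argwhere(m)[::7]])
    (cx,cy),(w,h),a=cv2.minAreaRect((pts*1000).astype(np.float32))
    print(t,round(d['conf'],2),np.round(d['location']),m.sum(),'mean',np.round(pts.mean(0),3),'rect',np.round([cx,cy,w,h,a]))
cv2.imwrite('pics/w0b.png',cv2.resize(im[:,:,::-1],(800,600),interpolation=cv2.INTER_CUBIC))
E
```

```text
[ 0.50266742 -0.14939658  0.32263388] [ 1.79969392e+02 -3.69778139e-04 -5.30376470e+00] 3.0 0.039118058022495586
[ 0.57488622 -0.15568236  0.48322381]
tray_in 0.71 [240. 134.] 21961 mean [ 0.54  -0.127] rect [ 534. -115.  285.  208.   85.]
cam_grip 0.65 [ 71. 140.] 1312 mean [0.564 0.071] rect [568.  73. 103.  42.  81.]
cam_grip 0.45 [174. 131.] 40188 mean [ 0.553 -0.07 ] rect [548. -66. 385. 186.  84.]
deck 0.77 [172. 132.] 39822 mean [ 0.549 -0.057] rect [544. -52. 442. 213.  84.]
tub_in 0.61 [437. 137.] 19229 mean [ 0.513 -0.404] rect [ 505. -405.  224.  171.   11.]
divider0 0.91 [190. 140.] 2078 mean [ 0.546 -0.071] rect [541. -71.  21. 174.  85.]
divider0 0.61 [228. 140.] 1217 mean [ 0.539 -0.126] rect [ 535. -126.   11.  176.   84.]
divider0 0.55 [278. 142.] 1334 mean [ 0.533 -0.182] rect [ 528. -182.   13.  179.   84.]
cheese0 0.78 [  0. 153.] 342 mean [0.555 0.215] rect [551. 214.  15.  54.  73.]
cheese0 0.68 [ 13. 216.] 793 mean [0.458 0.232] rect [457. 235.  63.  44.  18.]
cheese0 0.68 [240. 133.] 22263 mean [ 0.54  -0.127] rect [ 535. -113.  289.  210.   84.]
```

View pics/w0b.png

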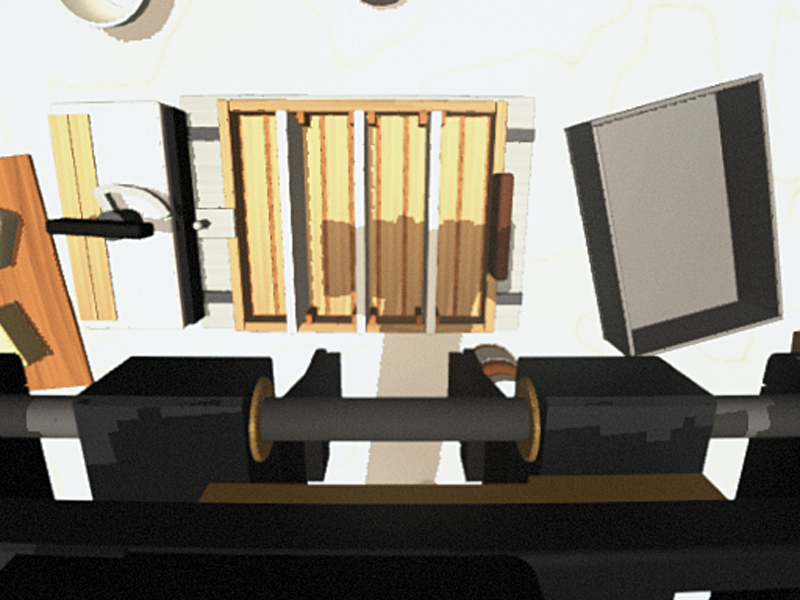

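The wrist picture (800x600) shows the middle divider's edge at x≈361 from y=110 to 332, the right divider at x≈433, and the left one at x≈287. The rail is at (505,228), the cam bar runs from (47,226) to (153,229), and the tub is on the right. I'll measure these points next.

```bash
python3 - <<'E'
from h import *
o=env.get_obs()
c=viewer.get_calibration('wrist')
def q(n,z,*ps):
    P=np.array([at_z(c,np.array(p)*.64,z)[:2] for p in ps]); print(n,np.round(P*1000).tolist(),'mean',np.round(P.mean(0)*1000,1),'len',np.round(np.linalg.norm(P[0]-P[-1])*1000,1),'ang',np.round(np.degrees(np.arctan2(*(P[-1]-P[0])[::-1])),1))
q('mid',.094,(361,110),(361,332));q('right',.094,(436,111),(431,332));q('left',.094,(283,111),(291,332))
q('railtop',.086,(502,175),(512,175),(508,280),(497,280))
q('wall',.05,(218,100),(507,102),(495,330),(235,330))
q('cambar',.106,(47,226),(153,229))
q('tub',.065,(566,128),(762,75),(782,318),(632,356))
q('base',.0,(183,97),(535,98))
q('deck',.048,(52,102),(160,102),(186,329),(84,329))
E
```

```text
mid [[623.0, -137.0], [445.0, -117.0]] mean [ 534.  -127.1] len 179.0 ang 173.4
right [[617.0, -195.0], [439.0, -177.0]] mean [ 527.9 -185.6] len 178.3 ang 174.2
left [[628.0, -78.0], [451.0, -57.0]] mean [539.6 -67.3] len 178.7 ang 173.2
railtop [[564.0, -245.0], [563.0, -253.0], [477.0, -246.0], [477.0, -237.0]] mean [ 520.2 -245. ] len 86.8 ang 174.8
wall [[649.0, -15.0], [623.0, -259.0], [420.0, -240.0], [444.0, 8.0]] mean [ 534.1 -126.5] len 206.4 ang 173.7
cambar [[562.0, 123.0], [551.0, 37.0]] mean [556.6  80. ] len 87.4 ang -97.7
tub [[597.0, -304.0], [626.0, -470.0], [410.0, -510.0], [386.0, -366.0]] mean [ 504.4 -412.6] len 219.2 ang -163.6
base [[664.0, 35.0], [630.0, -298.0]] mean [ 647.1 -131.4] len 334.6 ang -95.9
deck [[666.0, 133.0], [654.0, 37.0], [449.0, 56.0], [459.0, 158.0]] mean [556.9  95.9] len 208.1 ang 173.0
```

```bash
python3 - <<'E'
from h import *
plan([(.5277,-.1865,.16,-6),(.5277,-.1865,.06,-6),(.5277,-.1865,.2,-6),(.5104,-.4494,.2,10.5),(.5104,-.4494,.045,10.5),(.5104,-.4494,.2,10.5)])
E
```

```text
[0.145, 0.162, 0.813] rz 0.005 rows 4
 [0.0, -0.0, 0.5] rz -0.0 rows 2
 [0.0, 0.0, -0.7] rz -0.0 rows 3
x2 [0.026, 0.658, 0.0] rz -0.192 rows 6
 [-0.0, -0.0, 0.775] rz -0.0 rows 4
 [0.0, 0.0, -0.775] rz -0.0 rows 4
```

Request:
apply_moves --pt "0.145 0.162 0.4 0 0 0.005 0.45" --pt "0.145 0.162 0.813 0 0 0.005 0.45" --pt "0.145 0.162 0.813 0 0 0.005 0.45" --pt "0.145 0.162 0.813 0 0 0.005 0.45" --pt "0.145 0.162 0.813 0 0 0.005 0.45" --pt "0.145 0.162 0.813 0 0 0.005 0.45"

```text
time_s: 4.0
tool_pos: [0.5284, -0.1858, 0.1607]
tool_rot: [-180.0, -0.0, -6.0]
force: [0.4, -0.1, 0.9]
grip_width: 0.0392
grasp_force: 0.0
```

Request:
apply_moves --pt "0 0 0.15 0 0 0 0.45" --pt "0 0 0.3 0 0 0 0.45" --pt "0 0 0.43 0 0 0 0.45" --pt "0 0 0.5 0 0 0 0.45" --pt "0 0 0.5 0 0 0 0.45" --pt "0 0 0.5 0 0 0 0" --pt "0 0 0.5 0 0 0 0" --pt "0 0 0.5 0 0 0 0" --pt "0 0 0.5 0 0 0 0" --pt "0 0 0.5 0 0 0 0" --grip_force 20

```text
time_s: 5.0
tool_pos: [0.5285, -0.1852, 0.0605]
tool_rot: [-180.0, -0.0, -5.9]
force: [-1.4, 1.0, -1.1]
grip_width: 0.0078
grasp_force: 20.0
```

Request:
apply_moves --pt "0 0 -0.1 0 0 0 0" --pt "0 0 -0.2 0 0 0 0" --pt "0 0 -0.35 0 0 0 0" --pt "0 0 -0.55 0 0 0 0" --pt "0 0 -0.7 0 0 0 0" --pt "0 0 -0.7 0 0 0 0"

```text
time_s: 5.6
tool_pos: [0.5309, -0.1863, 0.205]
tool_rot: [179.8, -0.5, -5.9]
force: [0.5, -0.4, -1.5]
grip_width: 0.0079
grasp_force: 19.9
```

Request:
apply_moves --pt "0.026 0.2 0 0 0 0 0" --pt "0.026 0.4 0 0 0 0 0" --pt "0.026 0.658 0 0 0 0 0" --pt "0.026 0.658 0 0 0 0 0"

```text
time_s: 6.0
tool_pos: [0.5155, -0.3262, 0.198]
tool_rot: [179.8, 0.2, -6.6]
force: [-0.9, -1.1, -1.1]
grip_width: 0.0076
grasp_force: 19.9
```

Request:
apply_moves --pt "0.026 0.2 0 0 0 -0.192 0" --pt "0.026 0.4 0 0 0 -0.192 0" --pt "0.026 0.658 0 0 0 -0.192 0" --pt "0.026 0.658 0 0 0 -0.192 0" --pt "0.026 0.658 0 0 0 -0.192 0"

```text
time_s: 6.5
tool_pos: [0.5093, -0.4501, 0.1978]
tool_rot: [-179.9, 0.1, 10.3]
force: [0.8, 0.4, -0.8]
grip_width: 0.0079
grasp_force: 20.0
```

```bash
python3 - <<'E'
from h import *
o=env.get_obs(); print(o['tool_pos'],o['tool_rot'],o['time_s'],o['grip_width'])
c,im=snap('wrist','w1')
plan([(.5104,-.4494,.045,10.5),(.5104,-.4494,.2,10.5)])
cv2.imwrite('pics/w1b.png',cv2.resize(im[:,:,::-1],(800,600),interpolation=cv2.INTER_CUBIC))
E
```

```text
[ 0.50933534 -0.4501454   0.19779359] [-1.79875145e+02  1.16250953e-01  1.03166422e+01] 6.5 0.007892825654589625
 [-0.003, 0.007, 0.767] rz -0.0 rows 4
 [0.0, 0.0, -0.775] rz -0.0 rows 4
```

View pics/w1b.png

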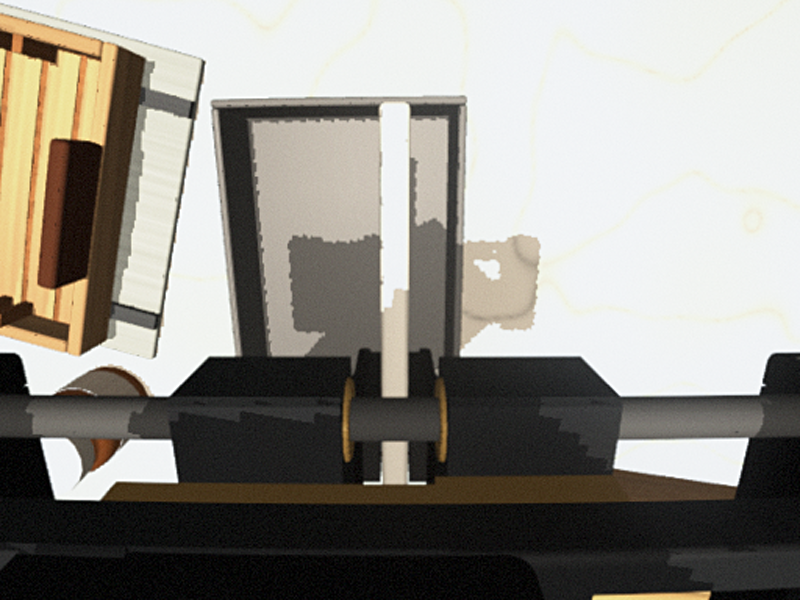

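The divider hangs over the tub at column ≈395. The tub rim runs from 212 to 467 and the two are parallel, so it is about 35 mm from the right inner wall, as planned.

Request:
apply_moves --pt "0 0.004 0.2 0 0 0 0" --pt "0 0.004 0.4 0 0 0 0" --pt "0 0.004 0.6 0 0 0 0" --pt "0 0.004 0.7 0 0 0 0" --pt "0 0.004 0.77 0 0 0 0" --pt "0 0.004 0.77 0 0 0 0" --pt "0 0.004 0.77 0 0 0 0.25" --pt "0 0.004 0.77 0 0 0 0.25" --pt "0 0.004 0.77 0 0 0 0.25" --pt "0 0.004 0.5 0 0 0 0.25" --pt "0 0.004 0.1 0 0 0 0.25" --pt "0 0.004 0 0 0 0 0.45"

```text
time_s: 7.75
tool_pos: [0.5113, -0.4492, 0.1988]
tool_rot: [179.9, -0.0, 10.6]
force: [0.5, -0.5, 0.0]
grip_width: 0.0249
grasp_force: 0.0
```

```bash
python3 - <<'E'
from h import *
o=env.get_obs(); print(o['tool_pos'],o['tool_rot'],o['time_s'],o['grip_width'])
c,im=snap('wrist','w2')
plan([(.534,-.1268,.2,-6),(.534,-.1268,.06,-6),(.534,-.1268,.2,-6),(.504,-.415,.2,10.5),(.504,-.415,.045,10.5),(.504,-.415,.2,10.5)])
cv2.imwrite('pics/w2b.png',im[:,:,::-1])
E
```

```text
[ 0.51133877 -0.44924988  0.19876753] [ 1.79941427e+02 -4.36597672e-02  1.05569828e+01] 7.75 0.02489115786338439
x2 [0.195, -0.79, 0.024] rz 0.193 rows 7
 [0.0, -0.0, 0.7] rz -0.0 rows 3
 [0.0, 0.0, -0.7] rz -0.0 rows 3
x2 [0.001, 0.724, 0.0] rz -0.192 rows 6
 [-0.0, -0.0, 0.775] rz -0.0 rows 4
 [0.0, 0.0, -0.775] rz -0.0 rows 4
```

View pics/w2b.png

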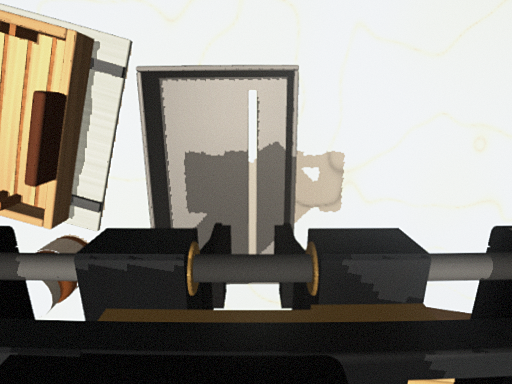

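The first panel stands upright inside the tub (column ≈252). Next is the middle divider.

Request:
apply_moves --pt "0.195 -0.4 0 0 0 0 0.45" --pt "0.195 -0.79 0 0 0 0 0.45" --pt "0.195 -0.79 0 0 0 0 0.45" --pt "0.195 -0.79 0 0 0 0 0.45" --pt "0.195 -0.79 0 0 0 0 0.45"

```text
time_s: 8.3
tool_pos: [0.5218, -0.2837, 0.1974]
tool_rot: [179.9, -0.1, 10.9]
force: [0.1, -0.5, 0.5]
grip_width: 0.039
grasp_force: 0.0
```

Request:
apply_moves --pt "0.195 -0.4 0 0 0 0.193 0.45" --pt "0.195 -0.79 0 0 0 0.193 0.45" --pt "0.195 -0.79 0 0 0 0.193 0.45" --pt "0.195 -0.79 0 0 0 0.193 0.45" --pt "0.195 -0.79 0 0 0 0.193 0.45" --pt "0.195 -0.79 0 0 0 0.193 0.45"

```text
time_s: 8.9
tool_pos: [0.5303, -0.1274, 0.1962]
tool_rot: [179.9, -0.0, -6.2]
force: [0.5, 0.2, -0.3]
grip_width: 0.039
grasp_force: 0.0
```

Request:
apply_moves --pt "0 0 0.2 0 0 0 0.45" --pt "0 0 0.4 0 0 0 0.45" --pt "0 0 0.55 0 0 0 0.45" --pt "0 0 0.65 0 0 0 0.45" --pt "0 0 0.7 0 0 0 0.45" --pt "0 0 0.7 0 0 0 0.45" --pt "0 0 0.7 0 0 0 0" --pt "0 0 0.7 0 0 0 0" --pt "0 0 0.7 0 0 0 0" --pt "0 0 0.7 0 0 0 0" --pt "0 0 0.7 0 0 0 0"

```text
time_s: 10.0
tool_pos: [0.5304, -0.1244, 0.0565]
tool_rot: [180.0, -0.1, -6.0]
force: [-0.0, 0.4, 3.0]
grip_width: 0.008
grasp_force: 20.0
```

Request:
apply_moves --pt "0 0 -0.1 0 0 0 0" --pt "0 0 -0.2 0 0 0 0" --pt "0 0 -0.35 0 0 0 0" --pt "0 0 -0.55 0 0 0 0" --pt "0 0 -0.72 0 0 0 0" --pt "0 0 -0.72 0 0 0 0"

```text
time_s: 10.6
tool_pos: [0.5332, -0.1246, 0.2054]
tool_rot: [179.9, -0.5, -6.0]
force: [-0.0, 0.4, -0.5]
grip_width: 0.0084
grasp_force: 20.0
```

Request:
apply_moves --pt "0 0.2 0 0 0 0 0" --pt "0 0.4 0 0 0 0 0" --pt "0 0.724 0 0 0 0 0" --pt "0 0.724 0 0 0 0 0" --pt "0 0.724 0 0 0 0 0"

```text
time_s: 11.1
tool_pos: [0.513, -0.2721, 0.1986]
tool_rot: [180.0, 0.1, -6.4]
force: [0.3, 0.5, -0.2]
grip_width: 0.008
grasp_force: 20.0
```

Request:
apply_moves --pt "0 0.2 0 0 0 -0.192 0" --pt "0 0.4 0 0 0 -0.192 0" --pt "0 0.724 0 0 0 -0.192 0" --pt "0 0.724 0 0 0 -0.192 0" --pt "0 0.724 0 0 0 -0.192 0" --pt "0 0.724 0 0 0 -0.192 0"

```text
time_s: 11.7
tool_pos: [0.5006, -0.4098, 0.1993]
tool_rot: [-179.9, -0.0, 10.6]
force: [1.1, 0.5, -1.1]
grip_width: 0.0079
grasp_force: 20.0
```

```bash
python3 - <<'E'
from h import *
o=env.get_obs(); print(o['tool_pos'],o['tool_rot'],o['time_s'],o['grip_width'])
plan([(.503,-.415,.042,10.5),(.503,-.415,.2,10.5),(.5403,-.067,.2,-6),(.5403,-.067,.06,-6)])
E
```

```text
[ 0.50057806 -0.40984515  0.19931368] [-1.79860782e+02 -2.31300593e-02  1.05845765e+01] 11.7 0.007929070155201765
 [0.007, 0.028, 0.787] rz 0.001 rows 4
 [0.0, 0.0, -0.79] rz -0.0 rows 4
x2 [0.25, -0.838, -0.0] rz 0.192 rows 7
 [0.0, -0.0, 0.7] rz -0.0 rows 3
```

Request:
apply_moves --pt "0.007 0.028 0.2 0 0 0 0" --pt "0.007 0.028 0.4 0 0 0 0" --pt "0.007 0.028 0.6 0 0 0 0" --pt "0.007 0.028 0.7 0 0 0 0" --pt "0.007 0.028 0.785 0 0 0 0" --pt "0.007 0.028 0.785 0 0 0 0" --pt "0.007 0.028 0.785 0 0 0 0.25" --pt "0.007 0.028 0.785 0 0 0 0.25" --pt "0.007 0.028 0.785 0 0 0 0.25" --pt "0.007 0.028 0.5 0 0 0 0.25" --pt "0.007 0.028 0.1 0 0 0 0.25" --pt "0.007 0.028 0 0 0 0 0.45" --pt "0.007 0.028 0 0 0 0 0.45"

```text
time_s: 13.0
tool_pos: [0.5057, -0.4199, 0.2096]
tool_rot: [179.3, -0.5, 10.5]
force: [0.7, -0.1, 0.4]
grip_width: 0.0305
grasp_force: 0.0
```

Request:
apply_moves --pt "0.25 -0.4 0 0 0 0 0.45" --pt "0.25 -0.83 0 0 0 0 0.45" --pt "0.25 -0.838 0 0 0 0 0.45" --pt "0.25 -0.838 0 0 0 0 0.45" --pt "0.25 -0.838 0 0 0 0 0.45"

```text
time_s: 13.5
tool_pos: [0.5222, -0.2377, 0.2013]
tool_rot: [-180.0, -0.1, 10.9]
force: [0.3, 0.0, 0.4]
grip_width: 0.0394
grasp_force: 0.0
```

Request:
apply_moves --pt "0.25 -0.4 0 0 0 0.192 0.45" --pt "0.25 -0.83 0 0 0 0.192 0.45" --pt "0.25 -0.838 0 0 0 0.192 0.45" --pt "0.25 -0.838 0 0 0 0.192 0.45" --pt "0.25 -0.838 0 0 0 0.192 0.45" --pt "0.25 -0.838 0 0 0 0.192 0.45" --pt "0.25 -0.838 0 0 0 0.192 0.45"

```text
time_s: 14.2
tool_pos: [0.5396, -0.0723, 0.2001]
tool_rot: [179.9, -0.0, -6.2]
force: [-0.1, -0.8, -0.3]
grip_width: 0.0389
grasp_force: 0.0
```

```bash
python3 - <<'E'
from h import *
o=env.get_obs(); print(o['tool_pos'],o['tool_rot'],o['time_s'],o['grip_width'])
c,im=snap('wrist','w3')
for t in('divider0','tub_in'):
  for d in masks_of('wrist',t)[:4]:
    if d['conf']<.3: continue
    m=d['pixels'].astype(np.uint8)
    pts=np.array([at_z(c,p[::-1],.094)[:2] for p in np.argwhere(m)[::7]])
    print(t,d['conf'],np.round(pts.mean(0),3),np.round(cv2.minAreaRect((pts*1000).astype(np.float32))[0]))
plan([(.5403,-.067,.06,-6)])
cv2.imwrite('pics/w3b.png',im[:,:,::-1])
E
```

```text
[ 0.53959748 -0.07231598  0.20008024] [ 1.79933617e+02 -2.73736360e-02 -6.21118489e+00] 14.2 0.03892926786746166
divider0 0.57 [ 0.56  -0.067] [555. -67.]
tub_in 0.66 [ 0.548 -0.289] [ 534. -294.]
 [0.002, -0.024, 0.699] rz -0.002 rows 3
```

View pics/w3b.png

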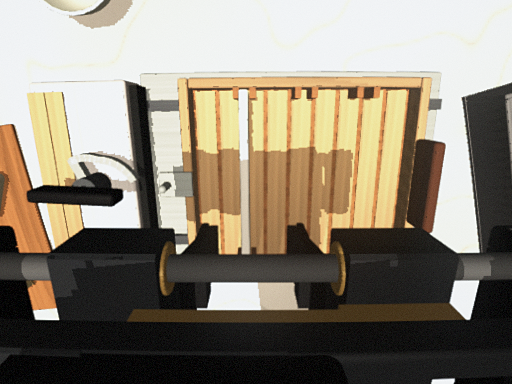

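The tray now holds only the last divider (column ≈245), and the first two slots are empty.

Request:
apply_moves --pt "0.002 -0.024 0 0 0 0 0.45" --pt "0.002 -0.024 0.2 0 0 0 0.45" --pt "0.002 -0.024 0.4 0 0 0 0.45" --pt "0.002 -0.024 0.55 0 0 0 0.45" --pt "0.002 -0.024 0.65 0 0 0 0.45" --pt "0.002 -0.024 0.7 0 0 0 0.45" --pt "0.002 -0.024 0.7 0 0 0 0.45" --pt "0.002 -0.024 0.7 0 0 0 0" --pt "0.002 -0.024 0.7 0 0 0 0" --pt "0.002 -0.024 0.7 0 0 0 0" --pt "0.002 -0.024 0.7 0 0 0 0" --pt "0.002 -0.024 0.7 0 0 0 0"

```text
time_s: 15.55
tool_pos: [0.5407, -0.0651, 0.0604]
tool_rot: [180.0, -0.0, -6.0]
force: [0.2, 0.5, 3.2]
grip_width: 0.0081
grasp_force: 20.0
```

Request:
apply_moves --pt "0 0 -0.1 0 0 0 0" --pt "0 0 -0.2 0 0 0 0" --pt "0 0 -0.35 0 0 0 0" --pt "0 0 -0.55 0 0 0 0" --pt "0 0 -0.7 0 0 0 0" --pt "0 0 -0.7 0 0 0 0"

```text
time_s: 16.15
tool_pos: [0.5432, -0.0651, 0.2049]
tool_rot: [179.9, -0.5, -6.0]
force: [-0.1, -0.2, -1.0]
grip_width: 0.0078
grasp_force: 20.0
```

```bash
python3 - <<'E'
from h import *
o=env.get_obs(); print(o['tool_pos'],o['tool_rot'],o['time_s'],o['grip_width'])
plan([(.4976,-.38,.2,10.5)])
E
```

```text
[ 0.54324037 -0.06506929  0.20485003] [179.93596903  -0.49440821  -6.02343786] 16.15 0.007768015596316129
x2 [-0.031, 0.795, 0.012] rz -0.192 rows 7
```

Request:
apply_moves --pt "-0.031 0.2 0 0 0 0 0" --pt "-0.031 0.4 0 0 0 0 0" --pt "-0.031 0.6 0 0 0 0 0" --pt "-0.031 0.795 0 0 0 0 0" --pt "-0.031 0.795 0 0 0 0 0"

```text
time_s: 16.65
tool_pos: [0.5147, -0.2301, 0.1983]
tool_rot: [179.8, 0.2, -6.6]
force: [0.7, 0.1, -1.0]
grip_width: 0.0077
grasp_force: 20.0
```

Request:
apply_moves --pt "-0.031 0.2 0 0 0 -0.192 0" --pt "-0.031 0.4 0 0 0 -0.192 0" --pt "-0.031 0.6 0 0 0 -0.192 0" --pt "-0.031 0.795 0 0 0 -0.192 0" --pt "-0.031 0.795 0 0 0 -0.192 0" --pt "-0.031 0.795 0 0 0 -0.192 0" --pt "-0.031 0.795 0 0 0 -0.192 0"

```text
time_s: 17.35
tool_pos: [0.4952, -0.378, 0.1992]
tool_rot: [-179.9, 0.0, 10.6]
force: [-0.4, 0.6, -0.1]
grip_width: 0.008
grasp_force: 20.0
```

```bash
python3 - <<'E'
from h import *
o=env.get_obs(); print(o['tool_pos'],o['tool_rot'],o['time_s'],o['grip_width'])
c,im=snap('wrist','w4')
plan([(.4976,-.38,.045,10.5)])
cv2.imwrite('pics/w4b.png',im[:,:,::-1])
E
```

```text
[ 0.49516401 -0.37798931  0.19922831] [-1.79899326e+02  1.11173634e-02  1.05945499e+01] 17.35 0.007995651715355021
 [0.009, 0.013, 0.773] rz 0.002 rows 4
```

View pics/w4b.png

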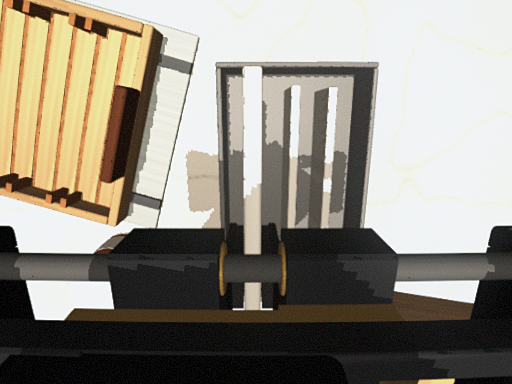

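Two panels stand in the tub (columns ≈295 and 330), and the third hangs at ≈252 with space to its left.

Request:
apply_moves --pt "0.009 0.013 0.2 0 0 0 0" --pt "0.009 0.013 0.4 0 0 0 0" --pt "0.009 0.013 0.6 0 0 0 0" --pt "0.009 0.013 0.7 0 0 0 0" --pt "0.009 0.013 0.77 0 0 0 0" --pt "0.009 0.013 0.77 0 0 0 0" --pt "0.009 0.013 0.77 0 0 0 0.25" --pt "0.009 0.013 0.77 0 0 0 0.25" --pt "0.009 0.013 0.77 0 0 0 0.25" --pt "0.009 0.013 0.5 0 0 0 0.25" --pt "0.009 0.013 0.1 0 0 0 0.25" --pt "0.009 0.013 0 0 0 0 1" --pt "0.009 0.013 0 0 0 0 1"

```text
time_s: 18.7
tool_pos: [0.5009, -0.3846, 0.2096]
tool_rot: [179.3, -0.6, 10.5]
force: [1.3, -0.3, 0.8]
grip_width: 0.0306
grasp_force: 0.0
```

```bash
cat >> h.py <<'E'
DIM={0:(66,54,38),1:(60,56,32),2:(60,60,35),3:(68,62,36)}
E
python3 - <<'E'
from h import *
c,im=snap('wrist','w5')
o=env.get_obs();print(o['tool_pos'])
for d in masks_of('wrist','divider0')[:4]: print(d['conf'],d['location'])
plan([(.47,.20,.30,10.5),(.47,.20,.30,-6)])
E
```

```text
[ 0.49966077 -0.38388158  0.20662701]
0.89 [277.2, 165.4]
0.73 [249.1, 171.6]
0.66 [312.5, 165.2]
x3 [0.13, -0.964, -0.161] rz -0.0 rows 12
 [0.0, 0.0, 0.0] rz 0.192 rows 2
```

```bash
python3 - <<'E'
from h import *
plan([(.42,.30,.33,10.5),(.42,.3,.33,-6)])
E
```

```text
x4 [0.059, -0.857, -0.158] rz -0.0 rows 14
 [0.0, 0.0, 0.0] rz 0.192 rows 2
```

Request:
apply_moves --pt "0.06 -0.4 -0.158 0 0 0 1" --pt "0.06 -0.857 -0.158 0 0 0 1" --pt "0.06 -0.857 -0.158 0 0 0 1" --pt "0.06 -0.857 -0.158 0 0 0 1"

```text
time_s: 19.2
tool_pos: [0.4767, -0.2064, 0.2305]
tool_rot: [-179.9, 0.1, 10.7]
force: [0.4, -0.2, -0.1]
grip_width: 0.0695
grasp_force: 0.0
```

Request:
apply_moves --pt "0.06 -0.857 -0.158 0 0 0 1" --pt "0.06 -0.857 -0.158 0 0 0 1" --pt "0.06 -0.857 -0.158 0 0 0 1" --pt "0.06 -0.857 -0.158 0 0 0 1"

```text
time_s: 19.6
tool_pos: [0.4571, -0.0359, 0.2626]
tool_rot: [-180.0, 0.1, 10.8]
force: [0.1, 0.2, -0.5]
grip_width: 0.0864
grasp_force: 0.0
```

Request:
apply_moves --pt "0.06 -0.857 -0.158 0 0 0 1" --pt "0.06 -0.857 -0.158 0 0 0 1" --pt "0.06 -0.857 -0.158 0 0 0 1" --pt "0.06 -0.857 -0.158 0 0 0 1"

```text
time_s: 20.0
tool_pos: [0.4371, 0.1347, 0.2944]
tool_rot: [-180.0, 0.0, 10.8]
force: [0.3, -0.1, -0.4]
grip_width: 0.0869
grasp_force: 0.0
```

Request:
apply_moves --pt "0.06 -0.857 -0.158 0 0 0.192 1" --pt "0.06 -0.857 -0.158 0 0 0.192 1" --pt "0.06 -0.857 -0.158 0 0 0.192 1" --pt "0.06 -0.857 -0.158 0 0 0.192 1" --pt "0.06 -0.857 -0.158 0 0 0.192 1" --pt "0.06 -0.857 -0.158 0 0 0.192 1"

```text
time_s: 20.6
tool_pos: [0.4186, 0.3011, 0.3249]
tool_rot: [180.0, 0.2, -5.9]
force: [1.1, -0.4, -0.3]
grip_width: 0.087
grasp_force: 0.0
```

```bash
cat >> h.py <<'E'
def cheeses(cam,show=True):
    c=viewer.get_calibration(cam); out=[]
    for d in masks_of(cam,'cheese0'):
        if d['conf']<.3: continue
        m=d['pixels'].astype(np.uint8)
        cs,_=cv2.findContours(m,cv2.RETR_EXTERNAL,cv2.CHAIN_APPROX_NONE)
        k=max(cs,key=cv2.contourArea)[:,0,:]
        pts=np.array([at_z(c,p,.042)[:2] for p in k])
        r=cv2.minAreaRect((pts*1000).astype(np.float32))
        out.append((d['conf'],d['location'],r,m)); print(cam,round(d['conf'],2),np.round(d['location']),m.sum(),np.round(r[0]),np.round(r[1]),round(r[2]))
    return out
E
python3 - <<'E'
from h import *
o=env.get_obs(); print(o['tool_pos'],o['tool_rot'],o['time_s'],o['grip_width'])
c,im=snap('wrist','w6'); cheeses('wrist'); print(c['position'])
cv2.imwrite('pics/w6b.png',cv2.resize(im[:,:,::-1],(800,600),interpolation=cv2.INTER_CUBIC))
E
```

```text
[0.41855968 0.30108676 0.32492135] [ 1.79963217e+02  1.58967957e-01 -5.85395755e+00] 20.6 0.08704318313228113
wrist 0.97 [188.  68.] 2283 [559. 373.] [65. 71.] 80
wrist 0.87 [265.  60.] 1868 [557. 262.] [55. 61.] 64
wrist 0.79 [269. 138.] 1761 [447. 270.] [67. 56.] 21
wrist 0.72 [206. 143.] 1369 [452. 364.] [60. 58.] 83
[0.49116424 0.29410839 0.48531464]
```

View pics/w6b.png

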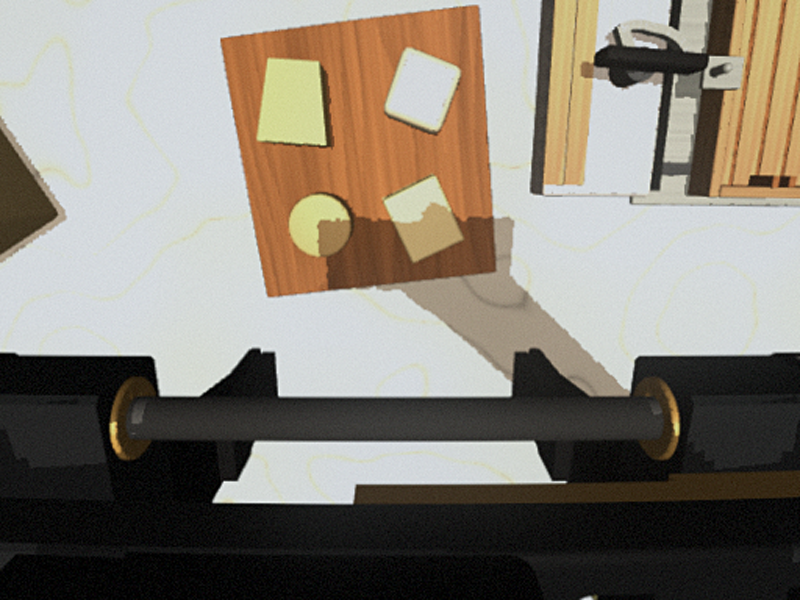

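The wrist picture (800x600) shows the four cheeses on the slab: wedge (292,100), square (423,90), round (320,224) and block (424,220). I'll get centres and yaws from the top corners.

```bash
python3 - <<'E'
from h import *
c=viewer.get_calibration('wrist')
def q(n,z,*ps):
    P=np.array([at_z(c,np.array(p)*.64,z)[:2] for p in ps])*1000
    e=np.roll(P,-1,0)-P
    print(n,P.round().tolist(),'mean',P.mean(0).round(1),'sides',np.linalg.norm(e,axis=1).round(),'ang',np.degrees(np.arctan2(e[:,1],e[:,0])).round(1))
q('block',.044,(384,200),(434,175),(464,240),(415,264))
q('square',.038,(408,46),(461,68),(438,132),(386,111))
q('wedge',.042,(268,58),(320,62),(327,147),(257,138))
q('round',.041,(288,224),(320,193),(352,224),(320,255))
E
```

```text
block [[468.0, 303.0], [485.0, 256.0], [424.0, 233.0], [407.0, 281.0]] mean [446.1 268.1] sides [50. 65. 51. 66.] ang [ -70.  -159.7  110.4   19.8]
square [[595.0, 268.0], [573.0, 224.0], [522.0, 249.0], [544.0, 293.0]] mean [558.4 258.3] sides [49. 56. 49. 56.] ang [-116.9  154.3   63.   -26. ]
wedge [[598.0, 388.0], [590.0, 344.0], [520.0, 348.0], [534.0, 409.0]] mean [560.4 372.2] sides [45. 70. 62. 67.] ang [-100.8  176.9   76.4  -18. ]
round [[456.0, 394.0], [481.0, 360.0], [450.0, 335.0], [424.0, 368.0]] mean [452.7 364.3] sides [42. 40. 42. 41.] ang [ -53.9 -140.8  127.1   38.3]
```

```bash
python3 - <<'E'
from h import *
b=(.4463,.268);t=(.5825,-.0753)
plan([(*b,.2,20),(*b,.011,20),(*b,.2,20),(*t,.2,20),(*t,.2,-6),(*t,.031,-6),(*t,.2,-6),(.43,.28,.32,-6)])
E
```

```text
[0.148, 0.139, 0.625] rz -0.304 rows 4
 [0.0, -0.0, 0.945] rz -0.0 rows 4
 [0.0, 0.0, -0.945] rz -0.0 rows 4
x2 [0.026, 0.923, 0.0] rz -0.0 rows 8
 [0.0, 0.0, 0.0] rz 0.303 rows 4
 [0.0, -0.0, 0.845] rz -0.0 rows 4
 [0.0, 0.0, -0.845] rz -0.0 rows 4
x2 [-0.472, -0.844, -0.3] rz -0.0 rows 9
```

Request:
apply_moves --pt "0.148 0.139 0.3 0 0 -0.304 0.82" --pt "0.148 0.139 0.625 0 0 -0.304 0.82" --pt "0.148 0.139 0.625 0 0 -0.304 0.82" --pt "0.148 0.139 0.625 0 0 -0.304 0.82" --pt "0.148 0.139 0.625 0 0 -0.304 0.82" --pt "0.148 0.139 0.625 0 0 -0.304 0.82"

```text
time_s: 21.3
tool_pos: [0.4471, 0.2705, 0.2035]
tool_rot: [180.0, -0.2, 19.9]
force: [-0.2, -0.1, 0.0]
grip_width: 0.0715
grasp_force: 0.0
```

Request:
apply_moves --pt "0 0 0.2 0 0 0 0.82" --pt "0 0 0.4 0 0 0 0.82" --pt "0 0 0.6 0 0 0 0.82" --pt "0 0 0.75 0 0 0 0.82" --pt "0 0 0.88 0 0 0 0.82" --pt "0 0 0.94 0 0 0 0.82" --pt "0 0 0.94 0 0 0 0.82" --pt "0 0 0.94 0 0 0 0.4" --pt "0 0 0.94 0 0 0 0.4" --pt "0 0 0.94 0 0 0 0.4" --pt "0 0 0.94 0 0 0 0.4"

```text
time_s: 22.4
tool_pos: [0.447, 0.2708, 0.0147]
tool_rot: [-180.0, -0.2, 20.1]
force: [-0.6, 0.5, 6.7]
grip_width: 0.0535
grasp_force: 20.0
```

Request:
apply_moves --pt "0 0 -0.1 0 0 0 0.4" --pt "0 0 -0.3 0 0 0 0.4" --pt "0 0 -0.6 0 0 0 0.4" --pt "0 0 -0.94 0 0 0 0.4" --pt "0 0 -0.94 0 0 0 0.4" --pt "0 0 -0.94 0 0 0 0.4"

```text
time_s: 23.0
tool_pos: [0.4481, 0.2714, 0.2055]
tool_rot: [179.9, -0.4, 20.1]
force: [0.5, 0.1, -0.6]
grip_width: 0.0537
grasp_force: 20.0
```

Request:
apply_moves --pt "0.03 0.2 0 0 0 0 0.4" --pt "0.03 0.4 0 0 0 0 0.4" --pt "0.03 0.6 0 0 0 0 0.4" --pt "0.03 0.8 0 0 0 0 0.4" --pt "0.03 0.92 0 0 0 0 0.4"

```text
time_s: 23.5
tool_pos: [0.5147, 0.0946, 0.1995]
tool_rot: [179.9, 0.2, 19.8]
force: [0.2, 0.2, -1.6]
grip_width: 0.0541
grasp_force: 20.0
```

Request:
apply_moves --pt "0.03 0.2 0 0 0 0.304 0.4" --pt "0.03 0.4 0 0 0 0.304 0.4" --pt "0.03 0.6 0 0 0 0.304 0.4" --pt "0.03 0.8 0 0 0 0.304 0.4" --pt "0.03 0.92 0 0 0 0.304 0.4" --pt "0.03 0.92 0 0 0 0.304 0.4" --pt "0.03 0.92 0 0 0 0.304 0.4"

```text
time_s: 24.2
tool_pos: [0.583, -0.0707, 0.2002]
tool_rot: [-179.9, 0.1, -6.0]
force: [-0.2, 1.5, -2.3]
grip_width: 0.0539
grasp_force: 20.0
```

```bash
python3 - <<'E'
from h import *
o=env.get_obs(); print(o['tool_pos'],o['tool_rot'],o['time_s'],o['grip_width'])
t=(.5825,-.0753); plan([(*t,.034,-6)])
E
```

```text
[ 0.58298765 -0.07067731  0.20018801] [-1.79907553e+02  1.34232322e-01 -6.00281659e+00] 24.2 0.053934933589600026
 [-0.0, 0.023, 0.831] rz -0.0 rows 4
```

Request:
apply_moves --pt "0 0.023 0.2 0 0 0 0.4" --pt "0 0.023 0.4 0 0 0 0.4" --pt "0 0.023 0.6 0 0 0 0.4" --pt "0 0.023 0.75 0 0 0 0.4" --pt "0 0.023 0.83 0 0 0 0.4" --pt "0 0.023 0.83 0 0 0 0.4" --pt "0 0.023 0.83 0 0 0 0.82" --pt "0 0.023 0.83 0 0 0 0.82" --pt "0 0.023 0.83 0 0 0 0.82" --pt "0 0.023 0.83 0 0 0 0.82" --pt "0 0.023 0.6 0 0 0 0.82" --pt "0 0.023 0.3 0 0 0 0.82" --pt "0 0.023 0 0 0 0 0.82" --pt "0 0.023 0 0 0 0 0.82"

```text
time_s: 25.6
tool_pos: [0.5858, -0.0758, 0.2073]
tool_rot: [179.9, -0.5, -6.0]
force: [0.1, -0.1, -0.3]
grip_width: 0.0714
grasp_force: 0.0
```

```bash
python3 - <<'E'
from h import *
o=env.get_obs(); print(o['tool_pos'],o['tool_rot'],o['time_s'],o['grip_width'])
viewer.read_camera('top'); cheeses('top')
b=(.558,.258);t=(.5711,-.1847)
plan([(*b,.2,-26),(*b,.011,-26),(*t,.2,-26)])
E
```

```text
[ 0.58576877 -0.07575364  0.2073023 ] [179.93698668  -0.47285951  -6.01859817] 25.6 0.07144138143179196
top 0.93 [168. 184.] 426 [556. 255.] [59. 59.] 65
top 0.64 [129. 220.] 394 [448. 359.] [66. 56.] 90
top 0.58 [279. 176.] 39 [562. -54.] [11. 25.] 89
top 0.57 [128. 183.] 539 [558. 367.] [71. 67.] 80
x2 [-0.157, -0.823, 0.015] rz 0.232 rows 7
 [0.0, -0.0, 0.945] rz -0.0 rows 4
x2 [0.515, 0.98, -0.472] rz -0.0 rows 10
```

Request:
apply_moves --pt "-0.157 -0.4 0 0 0 0 0.85" --pt "-0.157 -0.823 0 0 0 0 0.85" --pt "-0.157 -0.823 0 0 0 0 0.85" --pt "-0.157 -0.823 0 0 0 0 0.85" --pt "-0.157 -0.823 0 0 0 0 0.85"

```text
time_s: 26.2
tool_pos: [0.5677, 0.0958, 0.2007]
tool_rot: [-179.9, 0.1, -5.6]
force: [-0.1, -0.4, 0.9]
grip_width: 0.0738
grasp_force: 0.0
```

Request:
apply_moves --pt "-0.157 -0.4 0 0 0 0.232 0.85" --pt "-0.157 -0.823 0 0 0 0.232 0.85" --pt "-0.157 -0.823 0 0 0 0.232 0.85" --pt "-0.157 -0.823 0 0 0 0.232 0.85" --pt "-0.157 -0.823 0 0 0 0.232 0.85" --pt "-0.157 -0.823 0 0 0 0.232 0.85" --pt "-0.157 -0.823 0 0 0 0.232 0.85"

```text
time_s: 26.9
tool_pos: [0.5562, 0.2548, 0.2006]
tool_rot: [179.9, -0.0, -26.2]
force: [-0.4, -0.6, -0.1]
grip_width: 0.0744
grasp_force: 0.0
```

```bash
python3 - <<'E'
from h import *
o=env.get_obs(); print(o['tool_pos'],o['tool_rot'],o['time_s'],o['grip_width'])
b=(.558,.258)
plan([(*b,.010,-26)])
E
```

```text
[0.55624722 0.25479298 0.20060646] [ 1.79880824e+02 -2.39794414e-02 -2.61731261e+01] 26.9 0.07438451862428341
 [0.001, -0.018, 0.953] rz -0.002 rows 4
```

Request:
apply_moves --pt "0 -0.018 0.2 0 0 0 0.85" --pt "0 -0.018 0.4 0 0 0 0.85" --pt "0 -0.018 0.6 0 0 0 0.85" --pt "0 -0.018 0.75 0 0 0 0.85" --pt "0 -0.018 0.88 0 0 0 0.85" --pt "0 -0.018 0.95 0 0 0 0.85" --pt "0 -0.018 0.95 0 0 0 0.85" --pt "0 -0.018 0.95 0 0 0 0.4" --pt "0 -0.018 0.95 0 0 0 0.4" --pt "0 -0.018 0.95 0 0 0 0.4" --pt "0 -0.018 0.95 0 0 0 0.4"

```text
time_s: 28.0
tool_pos: [0.558, 0.2615, 0.0129]
tool_rot: [-179.9, -0.1, -26.0]
force: [-0.4, -0.4, 3.8]
grip_width: 0.0559
grasp_force: 20.0
```

Request:
apply_moves --pt "0 0 -0.1 0 0 0 0.4" --pt "0 0 -0.3 0 0 0 0.4" --pt "0 0 -0.6 0 0 0 0.4" --pt "0 0 -0.95 0 0 0 0.4" --pt "0 0 -0.95 0 0 0 0.4" --pt "0 0 -0.95 0 0 0 0.4" --pt "0 0 -0.95 0 0 0 0.4"

```text
time_s: 28.7
tool_pos: [0.5569, 0.2612, 0.2018]
tool_rot: [-180.0, -0.1, -26.0]
force: [0.7, -0.8, -1.9]
grip_width: 0.0558
grasp_force: 20.0
```

```bash
python3 - <<'E'
from h import *
o=env.get_obs(); print(o['tool_pos'],o['tool_rot'],o['time_s'],o['grip_width'])
plan([(.5711,-.1847,.2,-6)])
E
```

```text
[0.55689604 0.26118954 0.20182121] [-1.79973190e+02 -5.88370981e-02 -2.59538858e+01] 28.7 0.055819346387684814
x2 [0.52, 0.987, 0.005] rz -0.232 rows 9
```

Request:
apply_moves --pt "0.1 0.19 0 0 0 0 0.4" --pt "0.2 0.38 0 0 0 0 0.4" --pt "0.3 0.57 0 0 0 0 0.4" --pt "0.42 0.79 0 0 0 0 0.4" --pt "0.52 0.987 0 0 0 0 0.4"

```text
time_s: 29.2
tool_pos: [0.5624, 0.0352, 0.1989]
tool_rot: [179.9, 0.2, -26.0]
force: [1.1, -0.1, -1.5]
grip_width: 0.056
grasp_force: 20.0
```

Request:
apply_moves --pt "0.1 0.19 0 0 0 -0.232 0.4" --pt "0.2 0.38 0 0 0 -0.232 0.4" --pt "0.3 0.57 0 0 0 -0.232 0.4" --pt "0.42 0.79 0 0 0 -0.232 0.4" --pt "0.52 0.987 0 0 0 -0.232 0.4" --pt "0.52 0.987 0 0 0 -0.232 0.4" --pt "0.52 0.987 0 0 0 -0.232 0.4" --pt "0.52 0.987 0 0 0 -0.232 0.4"

```text
time_s: 30.0
tool_pos: [0.5705, -0.183, 0.1997]
tool_rot: [-179.9, 0.2, -5.9]
force: [-0.2, 0.7, -1.4]
grip_width: 0.056
grasp_force: 20.0
```

```bash
python3 - <<'E'
from h import *
o=env.get_obs(); print(o['tool_pos'],o['tool_rot'],o['time_s'],o['grip_width'])
plan([(.5711,-.1847,.032,-6)])
E
```

```text
[ 0.57047861 -0.18301939  0.19972328] [-1.79909389e+02  1.55809065e-01 -5.92153181e+00] 30.0 0.05599446530514391
 [0.004, 0.008, 0.839] rz 0.001 rows 4
```

Request:
apply_moves --pt "0 0.008 0.2 0 0 0 0.4" --pt "0 0.008 0.4 0 0 0 0.4" --pt "0 0.008 0.6 0 0 0 0.4" --pt "0 0.008 0.75 0 0 0 0.4" --pt "0 0.008 0.835 0 0 0 0.4" --pt "0 0.008 0.835 0 0 0 0.4" --pt "0 0.008 0.835 0 0 0 0.82" --pt "0 0.008 0.835 0 0 0 0.82" --pt "0 0.008 0.835 0 0 0 0.82" --pt "0 0.008 0.835 0 0 0 0.82" --pt "0 0.008 0.6 0 0 0 0.82" --pt "0 0.008 0.3 0 0 0 0.82" --pt "0 0.008 0 0 0 0 0.82" --pt "0 0.008 0 0 0 0 0.82" --pt "0 0.008 0 0 0 0 0.82"

```text
time_s: 31.5
tool_pos: [0.5734, -0.1872, 0.2067]
tool_rot: [179.9, -0.5, -6.0]
force: [0.7, 1.1, -0.4]
grip_width: 0.0715
grasp_force: 0.0
```

```bash
python3 - <<'E'
from h import *
o=env.get_obs(); print(o['tool_pos'],o['tool_rot'],o['time_s'],o['grip_width'])
viewer.read_camera('top'); cheeses('top')
b=(.5604,.372)
plan([(*b,.2,-6),(*b,.2,79.4),(*b,.011,79.4)])
E
```

```text
[ 0.57341944 -0.18717909  0.20667165] [179.87633567  -0.50803816  -6.03872585] 31.5 0.07149383087049974
top 0.84 [128. 184.] 545 [558. 368.] [74. 68.] 81
top 0.78 [287. 170.] 512 [580. -78.] [57. 71.] 85
top 0.59 [328. 183.] 167 [ 549. -184.] [58. 25.] 89
top 0.55 [126. 220.] 405 [450. 359.] [66. 59.] 90
x3 [-0.115, -0.924, 0.003] rz -0.0 rows 12
 [0.0, 0.0, 0.0] rz -0.994 rows 11
 [0.0, -0.0, 0.945] rz -0.0 rows 4
```

Request:
apply_moves --pt "-0.115 -0.4 0 0 0 0 1" --pt "-0.115 -0.924 0 0 0 0 1" --pt "-0.115 -0.924 0 0 0 0 1" --pt "-0.115 -0.924 0 0 0 0 1" --pt "-0.115 -0.924 0 0 0 0 1"

```text
time_s: 32.1
tool_pos: [0.5659, 0.0079, 0.1995]
tool_rot: [-179.8, 0.2, -5.4]
force: [0.2, 0.2, 0.0]
grip_width: 0.0863
grasp_force: 0.0
```

Request:
apply_moves --pt "-0.115 -0.924 0 0 0 0 1" --pt "-0.115 -0.924 0 0 0 0 1" --pt "-0.115 -0.924 0 0 0 0 1" --pt "-0.115 -0.924 0 0 0 0 1"

```text
time_s: 32.5
tool_pos: [0.5624, 0.1887, 0.1994]
tool_rot: [-180.0, 0.2, -5.9]
force: [0.3, 0.8, 0.1]
grip_width: 0.0871
grasp_force: 0.0
```

Request:
apply_moves --pt "-0.115 -0.924 0 0 0 -0.994 1" --pt "-0.115 -0.924 0 0 0 -0.994 1" --pt "-0.115 -0.924 0 0 0 -0.994 1" --pt "-0.115 -0.924 0 0 0 -0.994 1" --pt "-0.115 -0.924 0 0 0 -0.994 1" --pt "-0.115 -0.924 0 0 0 -0.994 1" --pt "-0.115 -0.924 0 0 0 -0.994 1" --pt "-0.115 -0.924 0 0 0 -0.994 1" --pt "-0.115 -0.924 0 0 0 -0.994 1" --pt "-0.115 -0.924 0 0 0 -0.994 1" --pt "-0.115 -0.924 0 0 0 -0.994 1" --pt "-0.115 -0.924 0 0 0 -0.994 1" --pt "-0.115 -0.924 0 0 0 -0.994 1"

```text
time_s: 33.8
tool_pos: [0.5604, 0.3715, 0.2005]
tool_rot: [-180.0, 0.1, 79.2]
force: [0.5, 0.2, -0.3]
grip_width: 0.0869
grasp_force: 0.0
```

```bash
python3 - <<'E'
from h import *
o=env.get_obs(); print(o['tool_pos'],o['tool_rot'],o['time_s'],o['grip_width'],o['qpos'])
b=(.5604,.372)
plan([(*b,.011,79.4)])
E
```

```text
[0.56043825 0.3715226  0.20049525] [-1.79954426e+02  5.96834930e-02  7.92457675e+01] 33.8 0.08690148958600384 [ -3.46660635  28.22851091 -45.52061133  79.99392322  20.02972615
  80.09637894 -59.73483492]
 [0.002, -0.001, 0.947] rz -0.002 rows 4
```

Request:
apply_moves --pt "0 0 0.2 0 0 0 1" --pt "0 0 0.4 0 0 0 1" --pt "0 0 0.6 0 0 0 1" --pt "0 0 0.75 0 0 0 1" --pt "0 0 0.88 0 0 0 1" --pt "0 0 0.945 0 0 0 1" --pt "0 0 0.945 0 0 0 1" --pt "0 0 0.945 0 0 0 0.5" --pt "0 0 0.945 0 0 0 0.5" --pt "0 0 0.945 0 0 0 0.5" --pt "0 0 0.945 0 0 0 0.5"

```text
time_s: 34.9
tool_pos: [0.5605, 0.3732, 0.014]
tool_rot: [180.0, -0.1, 79.4]
force: [-2.1, -0.2, 6.3]
grip_width: 0.068
grasp_force: 20.0
```

Request:
apply_moves --pt "0 0 -0.1 0 0 0 0.5" --pt "0 0 -0.3 0 0 0 0.5" --pt "0 0 -0.6 0 0 0 0.5" --pt "0 0 -0.94 0 0 0 0.5" --pt "0 0 -0.94 0 0 0 0.5" --pt "0 0 -0.94 0 0 0 0.5" --pt "0 0 -0.94 0 0 0 0.5"

```text
time_s: 35.6
tool_pos: [0.5606, 0.3718, 0.2004]
tool_rot: [179.9, 0.0, 79.4]
force: [-0.5, -0.5, -3.0]
grip_width: 0.068
grasp_force: 20.0
```

```bash
python3 - <<'E'
from h import *
o=env.get_obs(); print(o['tool_pos'],o['tool_rot'],o['time_s'],o['grip_width'])
t=(.4855,-.1757)
plan([(*o['tool_pos'],-6),(*t,.2,-6)])
viewer.read_camera('top'); cheeses('top')
E
```

```text
[0.56061011 0.37181154 0.20040135] [1.79941568e+02 1.50394252e-02 7.93906773e+01] 35.6 0.06796441211482837
 [0.0, 0.0, 0.0] rz 0.994 rows 11
x3 [-0.029, 0.921, 0.001] rz -0.0 rows 12
top 0.92 [106. 178.] 494 [573. 431.] [43. 84.] 86
top 0.91 [326. 174.] 475 [ 568. -186.] [59. 62.] 84
top 0.67 [285. 172.] 527 [580. -76.] [56. 71.] 84
top 0.66 [126. 218.] 406 [450. 359.] [66. 59.] 90
```

Request:
apply_moves --pt "0 0 0 0 0 0.994 0.5" --pt "0 0 0 0 0 0.994 0.5" --pt "0 0 0 0 0 0.994 0.5" --pt "0 0 0 0 0 0.994 0.5" --pt "0 0 0 0 0 0.994 0.5" --pt "0 0 0 0 0 0.994 0.5" --pt "0 0 0 0 0 0.994 0.5" --pt "0 0 0 0 0 0.994 0.5" --pt "0 0 0 0 0 0.994 0.5" --pt "0 0 0 0 0 0.994 0.5" --pt "0 0 0 0 0 0.994 0.5" --pt "0 0 0 0 0 0.994 0.5"

```text
time_s: 36.9
tool_pos: [0.5599, 0.3716, 0.1986]
tool_rot: [179.9, 0.1, -5.8]
force: [0.2, 0.2, -2.6]
grip_width: 0.0678
grasp_force: 20.0
```

Request:
apply_moves --pt "-0.03 0.2 0 0 0 0 0.5" --pt "-0.03 0.4 0 0 0 0 0.5" --pt "-0.03 0.6 0 0 0 0 0.5" --pt "-0.03 0.8 0 0 0 0 0.5" --pt "-0.03 0.921 0 0 0 0 0.5"

```text
time_s: 37.4
tool_pos: [0.5349, 0.1853, 0.1996]
tool_rot: [179.8, 0.0, -6.1]
force: [0.5, -0.8, -2.3]
grip_width: 0.0679
grasp_force: 20.0
```

Request:
apply_moves --pt "-0.03 0.2 0 0 0 0 0.5" --pt "-0.03 0.4 0 0 0 0 0.5" --pt "-0.03 0.6 0 0 0 0 0.5" --pt "-0.03 0.8 0 0 0 0 0.5" --pt "-0.03 0.921 0 0 0 0 0.5"

```text
time_s: 37.9
tool_pos: [0.509, 0.003, 0.1998]
tool_rot: [179.9, 0.0, -6.1]
force: [0.8, -0.9, -2.1]
grip_width: 0.0676
grasp_force: 20.0
```

Request:
apply_moves --pt "-0.03 0.2 0 0 0 0 0.5" --pt "-0.03 0.4 0 0 0 0 0.5" --pt "-0.03 0.6 0 0 0 0 0.5" --pt "-0.03 0.8 0 0 0 0 0.5" --pt "-0.03 0.921 0 0 0 0 0.5" --pt "-0.03 0.921 0 0 0 0 0.5" --pt "-0.03 0.921 0 0 0 0 0.5"

```text
time_s: 38.6
tool_pos: [0.4842, -0.1755, 0.1998]
tool_rot: [-180.0, 0.1, -6.0]
force: [0.2, 0.3, -2.6]
grip_width: 0.0681
grasp_force: 20.0
```

```bash
python3 - <<'E'
from h import *
o=env.get_obs(); print(o['tool_pos'],o['tool_rot'],o['time_s'],o['grip_width'])
plan([(.4855,-.1757,.033,-6)])
E
```

```text
[ 0.48419672 -0.17545421  0.19976933] [-1.79956493e+02  5.95315454e-02 -5.97874015e+00] 38.6 0.06807339164760777
 [0.007, 0.001, 0.834] rz 0.0 rows 4
```

Request:
apply_moves --pt "0.005 0 0.2 0 0 0 0.5" --pt "0.005 0 0.4 0 0 0 0.5" --pt "0.005 0 0.6 0 0 0 0.5" --pt "0.005 0 0.75 0 0 0 0.5" --pt "0.005 0 0.832 0 0 0 0.5" --pt "0.005 0 0.832 0 0 0 0.5" --pt "0.005 0 0.832 0 0 0 0.9" --pt "0.005 0 0.832 0 0 0 0.9" --pt "0.005 0 0.832 0 0 0 0.9" --pt "0.005 0 0.832 0 0 0 0.9" --pt "0.005 0 0.6 0 0 0 0.9" --pt "0.005 0 0.3 0 0 0 0.9" --pt "0.005 0 0 0 0 0 0.9" --pt "0.005 0 0 0 0 0 0.9" --pt "0.005 0 0 0 0 0 0.9"

```text
time_s: 40.1
tool_pos: [0.4881, -0.1765, 0.2052]
tool_rot: [179.9, -0.5, -6.0]
force: [0.5, -0.4, -0.8]
grip_width: 0.0783
grasp_force: 0.0
```

```bash
python3 - <<'E'
from h import *
o=env.get_obs(); print(o['tool_pos'],o['tool_rot'],o['time_s'],o['grip_width'])
viewer.read_camera('top'); cheeses('top')
b=(.4525,.364)
plan([(*b,.2,-6),(*b,.011,-6)])
E
```

```text
[ 0.48805349 -0.17648214  0.2051512 ] [179.86226021  -0.48966526  -6.02552145] 40.1 0.07826591478725042
top 0.85 [129. 218.] 381 [450. 359.] [61. 60.] 46
top 0.69 [287. 169.] 481 [581. -76.] [55. 69.] 89
top 0.58 [327. 174.] 411 [ 570. -186.] [60. 58.] 84
x3 [-0.149, -0.889, 0.001] rz -0.0 rows 11
 [0.0, -0.0, 0.945] rz -0.0 rows 4
```

Request:
apply_moves --pt "-0.149 -0.4 0 0 0 0 1" --pt "-0.149 -0.889 0 0 0 0 1" --pt "-0.149 -0.889 0 0 0 0 1" --pt "-0.149 -0.889 0 0 0 0 1" --pt "-0.149 -0.889 0 0 0 0 1"

```text
time_s: 40.7
tool_pos: [0.4732, 0.01, 0.1987]
tool_rot: [-179.9, 0.2, -5.5]
force: [0.1, 0.6, -0.4]
grip_width: 0.0867
grasp_force: 0.0
```

Request:
apply_moves --pt "-0.149 -0.889 0 0 0 0 1" --pt "-0.149 -0.889 0 0 0 0 1" --pt "-0.149 -0.889 0 0 0 0 1" --pt "-0.149 -0.889 0 0 0 0 1"

```text
time_s: 41.1
tool_pos: [0.462, 0.1872, 0.1989]
tool_rot: [-180.0, 0.1, -5.9]
force: [0.3, 0.0, 0.3]
grip_width: 0.0873
grasp_force: 0.0
```

Request:
apply_moves --pt "-0.149 -0.889 0 0 0 0 1" --pt "-0.149 -0.889 0 0 0 0 1" --pt "-0.149 -0.889 0 0 0 0 1" --pt "-0.149 -0.889 0 0 0 0 1" --pt "-0.149 -0.889 0 0 0 0 1" --pt "-0.149 -0.889 0 0 0 0 1"

```text
time_s: 41.7
tool_pos: [0.4522, 0.3632, 0.1983]
tool_rot: [179.9, 0.2, -6.0]
force: [0.9, 0.0, -0.0]
grip_width: 0.0875
grasp_force: 0.0
```

```bash
python3 - <<'E'
from h import *
o=env.get_obs(); print(o['tool_pos'],o['tool_rot'],o['time_s'],o['grip_width'])
viewer.read_camera('wrist'); cheeses('wrist')
plan([(.4525,.364,.011,-6)])
E
```

```text
[0.45220939 0.36323784 0.19832898] [ 1.79858561e+02  1.51014884e-01 -5.98185450e+00] 41.7 0.08751171463563957
wrist 0.68 [246. 182.] 2353 [454. 367.] [57. 59.] 84
 [-0.005, -0.011, 0.94] rz -0.002 rows 4
```

Request:
apply_moves --pt "0 -0.01 0.2 0 0 0 1" --pt "0 -0.01 0.4 0 0 0 1" --pt "0 -0.01 0.6 0 0 0 1" --pt "0 -0.01 0.75 0 0 0 1" --pt "0 -0.01 0.88 0 0 0 1" --pt "0 -0.01 0.94 0 0 0 1" --pt "0 -0.01 0.94 0 0 0 1" --pt "0 -0.01 0.94 0 0 0 0.5" --pt "0 -0.01 0.94 0 0 0 0.5" --pt "0 -0.01 0.94 0 0 0 0.5" --pt "0 -0.01 0.94 0 0 0 0.5"

```text
time_s: 42.9
tool_pos: [0.4534, 0.3665, 0.0133]
tool_rot: [-180.0, -0.1, -6.0]
force: [-0.6, -0.1, 1.3]
grip_width: 0.0628
grasp_force: 0.0
```

Request:
apply_moves --pt "0 0 -0.1 0 0 0 0.5" --pt "0 0 -0.3 0 0 0 0.5" --pt "0 0 -0.6 0 0 0 0.5" --pt "0 0 -0.94 0 0 0 0.5" --pt "0 0 -0.94 0 0 0 0.5" --pt "0 0 -0.94 0 0 0 0.5" --pt "0 0 -0.94 0 0 0 0.5"

```text
time_s: 43.6
tool_pos: [0.4528, 0.3661, 0.2005]
tool_rot: [-180.0, -0.1, -6.0]
force: [0.3, 0.2, -2.4]
grip_width: 0.0596
grasp_force: 20.0
```

```bash
python3 - <<'E'
from h import *
o=env.get_obs(); print(o['tool_pos'],o['tool_rot'],o['time_s'],o['grip_width'])
plan([(.4969,-.0663,.2,-6)])
E
```

```text
[0.45282352 0.36610495 0.20053685] [-1.79998992e+02 -5.45755648e-02 -6.02318451e+00] 43.6 0.0596189536586647
x3 [0.149, 0.709, 0.001] rz -0.0 rows 9
```

Request:
apply_moves --pt "0.03 0.2 0 0 0 0 0.5" --pt "0.06 0.4 0 0 0 0 0.5" --pt "0.1 0.6 0 0 0 0 0.5" --pt "0.149 0.709 0 0 0 0 0.5"

```text
time_s: 44.0
tool_pos: [0.4664, 0.2174, 0.1978]
tool_rot: [179.8, 0.2, -6.2]
force: [-0.6, -0.3, -1.8]
grip_width: 0.0591
grasp_force: 20.0
```

Request:
apply_moves --pt "0.03 0.2 0 0 0 0 0.5" --pt "0.06 0.4 0 0 0 0 0.5" --pt "0.1 0.6 0 0 0 0 0.5" --pt "0.149 0.709 0 0 0 0 0.5"

```text
time_s: 44.4
tool_pos: [0.4807, 0.0734, 0.1979]
tool_rot: [179.8, 0.2, -6.3]
force: [0.2, -0.0, -0.6]
grip_width: 0.0592
grasp_force: 20.0
```

Request:
apply_moves --pt "0.03 0.2 0 0 0 0 0.5" --pt "0.06 0.4 0 0 0 0 0.5" --pt "0.1 0.6 0 0 0 0 0.5" --pt "0.149 0.709 0 0 0 0 0.5" --pt "0.149 0.709 0 0 0 0 0.5" --pt "0.149 0.709 0 0 0 0 0.5" --pt "0.149 0.709 0 0 0 0 0.5"

```text
time_s: 45.1
tool_pos: [0.4963, -0.0648, 0.1991]
tool_rot: [-180.0, 0.1, -5.9]
force: [0.3, -0.0, -1.3]
grip_width: 0.0589
grasp_force: 20.0
```

```bash
python3 - <<'E'
from h import *
o=env.get_obs(); print(o['tool_pos'],o['tool_rot'],o['time_s'],o['grip_width'])
plan([(.4969,-.0663,.034,-6)])
E
```

```text
[ 0.49626493 -0.06481287  0.19905879] [-1.79962812e+02  1.47158746e-01 -5.91873800e+00] 45.1 0.0588955978224503
 [0.004, 0.007, 0.825] rz 0.001 rows 4
```

Lower in steps and watch the force.

Request:
apply_moves --pt "0.004 0.007 0.2 0 0 0 0.5" --pt "0.004 0.007 0.4 0 0 0 0.5" --pt "0.004 0.007 0.6 0 0 0 0.5" --pt "0.004 0.007 0.73 0 0 0 0.5" --pt "0.004 0.007 0.79 0 0 0 0.5" --pt "0.004 0.007 0.81 0 0 0 0.5" --pt "0.004 0.007 0.81 0 0 0 0.5"

```text
time_s: 45.8
tool_pos: [0.4983, -0.0672, 0.0389]
tool_rot: [-180.0, -0.0, -6.0]
force: [-0.4, 0.0, -1.2]
grip_width: 0.0589
grasp_force: 20.0
```

Still hanging, so I'll go a few mm lower, then release and rise.

Request:
apply_moves --pt "0 0 0.015 0 0 0 0.5" --pt "0 0 0.025 0 0 0 0.5" --pt "0 0 0.025 0 0 0 0.85" --pt "0 0 0.025 0 0 0 0.85" --pt "0 0 0.025 0 0 0 0.85" --pt "0 0 0.025 0 0 0 0.85" --pt "0 0 -0.2 0 0 0 0.85" --pt "0 0 -0.5 0 0 0 0.85" --pt "0 0 -0.85 0 0 0 0.85" --pt "0 0 -1 0 0 0 0.85" --pt "0 0 -1 0 0 0 0.85"

```text
time_s: 46.9
tool_pos: [0.501, -0.068, 0.245]
tool_rot: [179.9, -0.6, -6.0]
force: [1.1, 0.2, -0.3]
grip_width: 0.074
grasp_force: 0.0
```

```bash
python3 - <<'E'
from h import *
plan([(.46,-.14,.33,-6)])
E
```

```text
[-0.166, 0.38, -0.425] rz -0.0 rows 3
```

Request:
apply_moves --pt "-0.166 0.38 -0.425 0 0 0 0.45" --pt "-0.166 0.38 -0.425 0 0 0 0.45" --pt "-0.166 0.38 -0.425 0 0 0 0.45" --pt "-0.166 0.38 -0.425 0 0 0 0.45" --pt "-0.166 0.38 -0.425 0 0 0 0.45" --pt "-0.166 0.38 -0.425 0 0 0 0.45"

```text
time_s: 47.5
tool_pos: [0.4567, -0.1378, 0.3211]
tool_rot: [-179.9, 0.2, -5.9]
force: [0.6, 0.3, 0.0]
grip_width: 0.0408
grasp_force: 0.0
```

```bash
python3 - <<'E'
from h import *
o=env.get_obs(); print(o['tool_pos'],o['tool_rot'],o['time_s'],o['grip_width'])
c,im=snap('wrist','w7'); cheeses('wrist'); 
cv2.imwrite('pics/w7b.png',cv2.resize(im[:,:,::-1],(800,600),interpolation=cv2.INTER_CUBIC))
viewer.read_camera('top'); cheeses('top')
E
```

```text
[ 0.45668171 -0.1378114   0.32112329] [-179.92272626    0.19235447   -5.85850488] 47.5 0.04075935548878914
wrist 0.95 [196.  74.] 2444 [583. -74.] [61. 72.] 84
wrist 0.83 [275.  77.] 1905 [ 570. -185.] [55. 59.] 84
wrist 0.65 [200. 140.] 1485 [496. -66.] [58. 63.] 8
wrist 0.63 [275. 139.] 1924 [ 487. -175.] [70. 61.] 84
wrist 0.36 [238. 102.] 21855 [ 535. -115.] [294. 213.] 84
top 0.86 [287. 170.] 541 [579. -77.] [58. 72.] 84
top 0.79 [328. 173.] 491 [ 567. -186.] [59. 65.] 84
top 0.52 [418. 173.] 372 [ 560. -443.] [87. 37.] 7
top 0.46 [279. 199.] 158 [500. -57.] [30. 58.] 64
```

View pics/w7b.png

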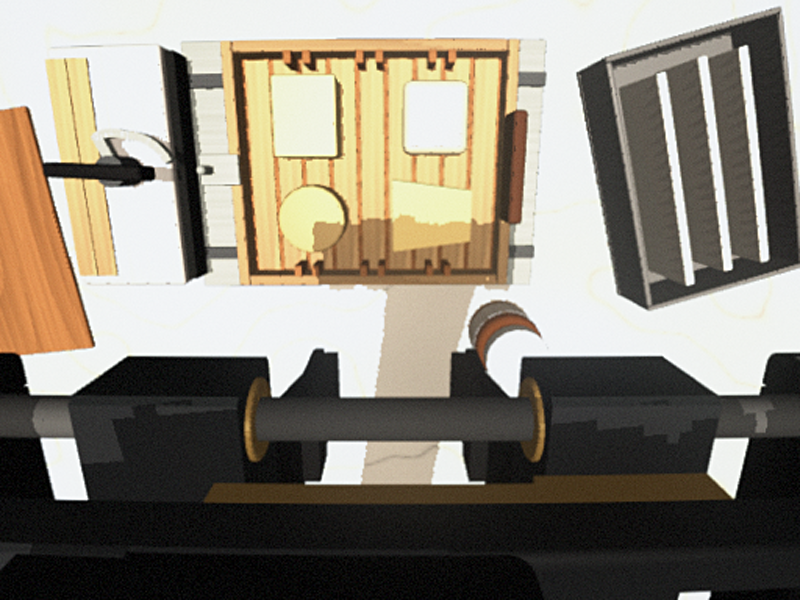

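All four cheeses are in the tray and the three panels stand in the tub. The rail is at (517,166) and the cam bar runs from (45,170) to (153,174).

```bash
python3 - <<'E'
from h import *
c=viewer.get_calibration('wrist')
def q(n,z,*ps):
    P=np.array([at_z(c,np.array(p)*.64,z)[:2] for p in ps])*1000
    print(n,P.round().tolist(),'mean',P.mean(0).round(1),np.linalg.norm(P[0]-P[-1]).round(1),np.degrees(np.arctan2(*(P[-1]-P[0])[::-1])).round(1))
q('rail',.086,(517,111),(527,111),(520,222),(511,222))
q('bar',.106,(45,163),(45,176),(153,181),(154,168))
q('deckfront',.048,(162,46),(186,283))
q('wall',.05,(222,40),(518,40),(507,283),(239,284))
r=np.array([.5215,-.2445])
plan([(*r,.2,-6),(*r,.060,-6)])
E
```

```text
rail [[565.0, -246.0], [564.0, -254.0], [479.0, -245.0], [479.0, -238.0]] mean [ 521.9 -245.7] 86.4 174.3
bar [[566.0, 123.0], [557.0, 126.0], [543.0, 41.0], [552.0, 38.0]] mean [554.3  81.9] 86.9 -99.4
deckfront [[653.0, 37.0], [449.0, 59.0]] mean [551.   48.4] 204.3 173.8
wall [[650.0, -15.0], [624.0, -259.0], [419.0, -240.0], [444.0, 9.0]] mean [ 534.2 -126.2] 208.0 173.5
 [0.377, 0.492, 0.611] rz 0.001 rows 4
 [0.0, -0.0, 0.7] rz -0.0 rows 3
```

Request:
apply_moves --pt "0.377 0.495 0.3 0 0 0 0.3" --pt "0.377 0.495 0.611 0 0 0 0.3" --pt "0.377 0.495 0.611 0 0 0 0.3" --pt "0.377 0.495 0.611 0 0 0 0.3" --pt "0.377 0.495 0.611 0 0 0 0.3" --pt "0.377 0.495 0.611 0 0 0 0.3"

```text
time_s: 48.3
tool_pos: [0.5213, -0.2454, 0.2007]
tool_rot: [-179.9, 0.1, -6.0]
force: [1.1, -0.1, -0.1]
grip_width: 0.0262
grasp_force: 0.0
```

```bash
python3 - <<'E'
from h import *
o=env.get_obs(); print(o['tool_pos'],o['tool_rot'],o['time_s'],o['grip_width'])
plan([(.5217,-.245,.06,-6)])
E
```

```text
[ 0.52131367 -0.24535176  0.20072163] [-1.79931299e+02  8.03919795e-02 -6.00043495e+00] 48.3 0.026167318980394542
 [0.002, -0.002, 0.704] rz -0.0 rows 3
```

Request:
apply_moves --pt "0 0 0.2 0 0 0 0.3" --pt "0 0 0.4 0 0 0 0.3" --pt "0 0 0.55 0 0 0 0.3" --pt "0 0 0.63 0 0 0 0.3" --pt "0 0 0.7 0 0 0 0.3" --pt "0 0 0.7 0 0 0 0.3" --pt "0 0 0.7 0 0 0 0" --pt "0 0 0.7 0 0 0 0" --pt "0 0 0.7 0 0 0 0" --pt "0 0 0.7 0 0 0 0" --grip_force 25

```text
time_s: 49.3
tool_pos: [0.5227, -0.2458, 0.0629]
tool_rot: [180.0, -0.2, -6.0]
force: [-0.5, 2.7, 6.3]
grip_width: 0.012
grasp_force: 25.0
```

Request:
apply_moves --pt "0 -0.02 0 0 0 0 0" --pt "0 -0.04 0 0 0 0 0" --pt "0 -0.06 0 0 0 0 0" --pt "0 -0.08 0 0 0 0 0" --pt "0 -0.1 0 0 0 0 0" --pt "0 -0.12 0 0 0 0 0" --pt "0 -0.14 0 0 0 0 0" --pt "0 -0.16 0 0 0 0 0" --pt "0 -0.18 0 0 0 0 0" --pt "0 -0.195 0 0 0 0 0" --pt "0 -0.21 0 0 0 0 0" --pt "0 -0.21 0 0 0 0 0" --pt "0 -0.21 0 0 0 0 0"

```text
time_s: 50.6
tool_pos: [0.5267, -0.2055, 0.0628]
tool_rot: [179.9, -0.1, -6.0]
force: [-0.8, -1.4, 7.1]
grip_width: 0.0117
grasp_force: 25.0
```

Request:
apply_moves --pt "0 -0.008 0 0 0 0 0" --pt "0 -0.016 0 0 0 0 0" --pt "0 -0.024 0 0 0 0 0" --pt "0 -0.024 0 0 0 0 0" --pt "0 -0.024 0 0 0 0 0"

```text
time_s: 51.1
tool_pos: [0.5271, -0.2014, 0.0628]
tool_rot: [179.9, -0.2, -6.1]
force: [-1.1, -2.6, 7.4]
grip_width: 0.0119
grasp_force: 25.0
```

Request:
apply_moves --pt "0 0 0 0 0 0 0.3" --pt "0 0 0 0 0 0 0.3" --pt "0 0 0 0 0 0 0.3" --pt "0 0 -0.3 0 0 0 0.3" --pt "0 0 -0.6 0 0 0 0.3" --pt "-0.2 -0.7 -1 0 0 0 0.45" --pt "-0.2 -0.9 -1 0 0 0 0.45" --pt "-0.2 -0.9 -1 0 0 0 0.45" --pt "-0.2 -0.9 -1 0 0 0 0.45" --pt "-0.2 -0.9 -1 0 0 0 0.45" --pt "-0.2 -0.9 -1 0 0 0 0.45"

```text
time_s: 52.2
tool_pos: [0.5057, -0.0142, 0.2621]
tool_rot: [180.0, -0.1, -5.8]
force: [1.1, -0.3, -0.2]
grip_width: 0.039
grasp_force: 0.0
```

```bash
python3 - <<'E'
from h import *
o=env.get_obs(); print(o['tool_pos'],o['tool_rot'],o['time_s'],o['grip_width'])
c,im=snap('wrist','w8')
cv2.imwrite('pics/w8b.png',cv2.resize(im[:,:,::-1],(800,600),interpolation=cv2.INTER_CUBIC))
E
```

```text
[ 0.50567534 -0.01418305  0.26207318] [ 1.79988543e+02 -1.14964331e-01 -5.76232594e+00] 52.2 0.03896954341133037
```

View pics/w8b.png

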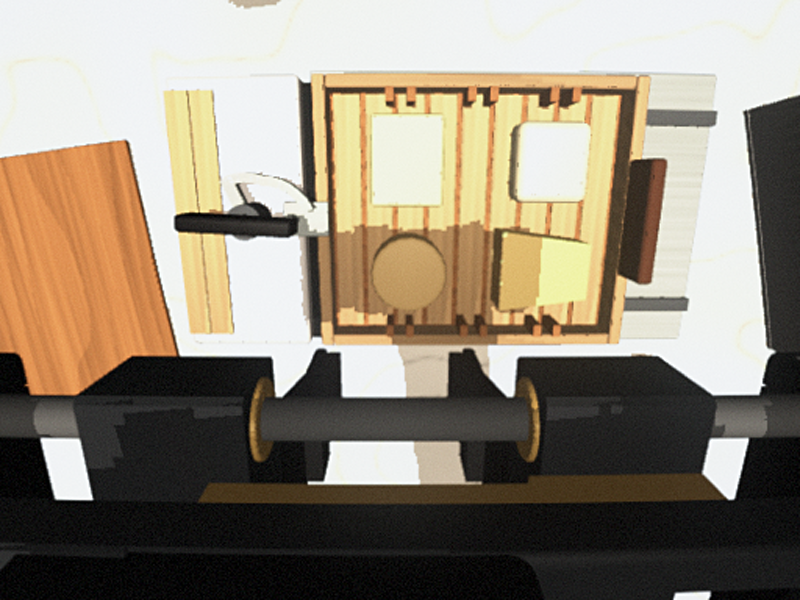

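The tray now lies close to the deck, with its front wall at x≈312–322 against the deck front at 302–313. The cam bar runs from (175,221) to (297,226).

```bash
python3 - <<'E'
from h import *
c=viewer.get_calibration('wrist')
def q(n,z,*ps):
    P=np.array([at_z(c,np.array(p)*.64,z)[:2] for p in ps])*1000
    u=np.array([.1045,.9945]);v=np.array([.9945,-.1045])
    print(n,P.round().tolist(),'mean',P.mean(0).round(1),'along slide',(P@u).round(1),'across',(P@v).round(1),np.linalg.norm(P[0]-P[-1]).round(1),np.degrees(np.arctan2(*(P[-1]-P[0])[::-1])).round(1))
q('rail',.086,(655,158),(665,158),(650,283),(641,283))
q('bartop',.106,(175,220),(296,225))
q('deckfront',.048,(302,76),(313,342))
q('wall',.05,(312,73),(650,74),(620,344),(322,344))
q('mid',.05,(312,73),(322,344))
im=cv2.imread('pics/w8b.png')[150:280,140:360]; cv2.imwrite('pics/w8c.png',cv2.resize(im,(770,455),interpolation=cv2.INTER_CUBIC))
E
```

```text
rail [[569.0, -202.0], [569.0, -209.0], [481.0, -201.0], [482.0, -195.0]] mean [ 525.5 -202. ] along slide [-141.7 -148.8 -150.1 -143.3] across [587.5 587.6 499.9 499.9] 87.7 175.0
bartop [[563.0, 123.0], [551.0, 44.0]] mean [557.   83.4] along slide [181.2 101.1] across [547.  543.4] 80.2 -98.6
deckfront [[652.0, 35.0], [449.0, 57.0]] mean [550.7  46.3] along slide [103.3 103.9] across [644.9 440.8] 204.1 173.8
wall [[653.0, 28.0], [629.0, -217.0], [421.0, -197.0], [447.0, 50.0]] mean [537.5 -84.1] along slide [  95.6 -149.7 -152.    96.1] across [646.5 647.7 439.4 439.7] 206.7 173.9
mid [[653.0, 28.0], [447.0, 50.0]] mean [550.2  38.6] along slide [95.6 96.1] across [646.5 439.7] 206.7 173.9
```

View pics/w8c.png

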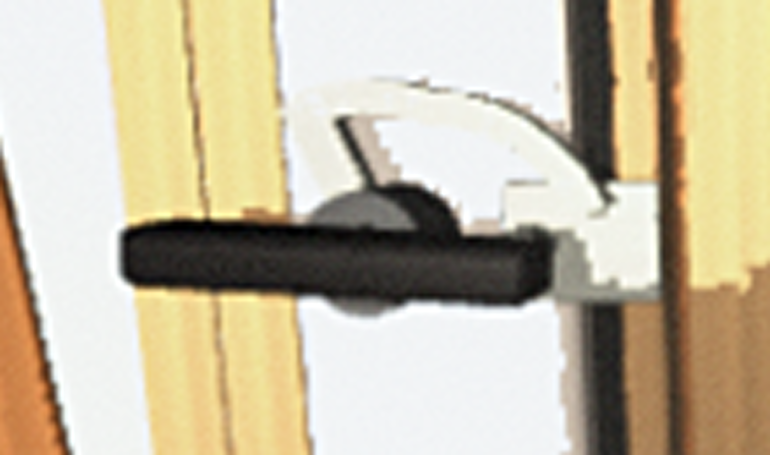

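```bash
python3 - <<'E'
from h import *
a=(.5554,.0837)
plan([(*a,.2,81.5),(*a,.078,81.5)])
E
```

```text
[0.197, -0.525, 0.305] rz -1.018 rows 11
 [0.0, -0.0, 0.61] rz -0.0 rows 3
```

Request:
apply_moves --pt "0.197 -0.525 0.3 0 0 -1 0.45" --pt "0.197 -0.525 0.3 0 0 -1 0.45" --pt "0.197 -0.525 0.3 0 0 -1 0.45" --pt "0.197 -0.525 0.3 0 0 -1 0.45" --pt "0.197 -0.525 0.3 0 0 -1 0.45" --pt "0.197 -0.525 0.3 0 0 -1 0.45" --pt "0.197 -0.525 0.3 0 0 -1 0.45" --pt "0.197 -0.525 0.3 0 0 -1 0.45" --pt "0.197 -0.525 0.3 0 0 -1 0.45" --pt "0.197 -0.525 0.3 0 0 -1 0.45" --pt "0.197 -0.525 0.3 0 0 -1 0.45" --pt "0.197 -0.525 0.3 0 0 -1 0.45" --pt "0.197 -0.525 0.3 0 0 -1 0.45"

```text
time_s: 53.55
tool_pos: [0.5555, 0.0827, 0.2004]
tool_rot: [-179.9, 0.0, 79.7]
force: [0.3, -0.2, 0.1]
grip_width: 0.0395
grasp_force: 0.0
```

```bash
python3 - <<'E'
from h import *
o=env.get_obs(); print(o['tool_pos'],o['tool_rot'],o['qpos'])
plan([(.5554,.0837,.078,81.5)])
E
```

```text
[0.55553043 0.08269009 0.20043226] [-1.79943325e+02  3.06199610e-02  7.96881995e+01] [ 15.99086118  10.4684883  -30.3967858   96.78008322   5.48478533
  74.29788577 -25.7942753 ]
 [0.005, -0.002, 0.612] rz -0.021 rows 3
```

Request:
apply_moves --pt "0.005 0 0.2 0 0 -0.02 0.45" --pt "0.005 0 0.4 0 0 -0.02 0.45" --pt "0.005 0 0.53 0 0 -0.02 0.45" --pt "0.005 0 0.61 0 0 -0.02 0.45" --pt "0.005 0 0.61 0 0 -0.02 0.45" --pt "0.005 0 0.61 0 0 -0.02 0" --pt "0.005 0 0.61 0 0 -0.02 0" --pt "0.005 0 0.61 0 0 -0.02 0" --pt "0.005 0 0.61 0 0 -0.02 0" --pt "0.005 0 0.61 0 0 -0.02 0" --grip_force 50

```text
time_s: 54.55
tool_pos: [0.5542, 0.0852, 0.0804]
tool_rot: [-179.8, 0.1, 81.6]
force: [-7.2, -0.0, 10.5]
grip_width: 0.0117
grasp_force: 53.1
```

Request:
apply_moves --pt "0 0 0 0 0 0.06 0" --pt "0 0 0 0 0 0.12 0" --pt "0 0 0 0 0 0.18 0" --pt "0 0 0 0 0 0.24 0" --pt "0 0 0 0 0 0.3 0" --pt "0 0 0 0 0 0.36 0" --pt "0 0 0 0 0 0.42 0" --pt "0 0 0 0 0 0.48 0" --pt "0 0 0 0 0 0.54 0" --pt "0 0 0 0 0 0.6 0"

```text
time_s: 55.55
tool_pos: [0.5509, 0.0874, 0.0803]
tool_rot: [-179.7, 0.4, 30.1]
force: [-15.7, 3.1, 15.6]
grip_width: 0.0115
grasp_force: 57.9
```

Request:
apply_moves --pt "-0.012 -0.019 0 0 0 0 0" --pt "-0.012 -0.019 0 0 0 0.06 0" --pt "-0.012 -0.019 0 0 0 0.12 0" --pt "-0.012 -0.019 0 0 0 0.18 0" --pt "-0.012 -0.019 0 0 0 0.24 0"

```text
time_s: 56.05
tool_pos: [0.5501, 0.0892, 0.0804]
tool_rot: [-179.9, 0.1, 9.4]
force: [-8.4, 3.3, 7.7]
grip_width: 0.0116
grasp_force: 55.3
```

Request:
apply_moves --pt "-0.008 0 0 0 0 0.05 0" --pt "-0.008 0 0 0 0 0.1 0" --pt "-0.008 0 0 0 0 0.15 0" --pt "-0.008 0 0 0 0 0.15 0"

```text
time_s: 56.45
tool_pos: [0.5498, 0.0902, 0.0804]
tool_rot: [-179.8, -0.0, -3.3]
force: [-2.6, 4.9, 4.7]
grip_width: 0.0116
grasp_force: 54.7
```

```bash
python3 - <<'E'
from h import *
o=env.get_obs(); print(o['tool_pos'],o['tool_rot'],o['wrist_torque'])
E
```

```text
[0.54981748 0.09019279 0.08039456] [-1.79837657e+02 -1.79285801e-02 -3.25614659e+00] [1.08293634 0.70640058 0.82226242]
```

Request:
apply_moves --pt "0 0 0 0 0 0.03 0" --pt "0 0 0 0 0 0.05 0" --pt "0 0 0 0 0 0.05 0"

```text
time_s: 56.75
tool_pos: [0.5498, 0.0901, 0.0804]
tool_rot: [-179.9, -0.0, -7.4]
force: [-2.7, 5.3, 4.5]
grip_width: 0.0121
grasp_force: 58.4
```

```bash
python3 - <<'E'
from h import *
o=env.get_obs(); print(o['tool_pos'],o['tool_rot'],o['wrist_torque'])
E
```

```text
[0.54979827 0.09014133 0.08040717] [-1.79877263e+02 -1.61387595e-02 -7.36839604e+00] [0.96260318 0.66650376 1.45641838]
```

Request:
apply_moves --pt "0 0 0 0 0 -0.03 0" --pt "0 0 0 0 0 -0.03 0.45" --pt "0 0 0 0 0 -0.03 0.45" --pt "0 0 0 0 0 -0.03 0.45" --pt "0 0 -0.3 0 0 -0.03 0.45" --pt "-0.2 0.2 -0.6 0 0 -0.03 0.45" --pt "-0.2 0.5 -0.9 0 0 -0.03 0.45" --pt "-0.2 0.5 -0.9 0 0 -0.03 0.45" --pt "-0.2 0.5 -0.9 0 0 -0.03 0.45" --pt "-0.2 0.5 -0.9 0 0 -0.03 0.45"

```text
time_s: 57.75
tool_pos: [0.4983, -0.0106, 0.2624]
tool_rot: [179.9, -0.4, -5.5]
force: [0.0, 0.2, -0.8]
grip_width: 0.0393
grasp_force: 0.0
```

```bash
python3 - <<'E'
from h import *
o=env.get_obs(); print(o['tool_pos'],o['tool_rot'],o['time_s'],o['grip_width'])
c,im=snap('wrist','w9')
cv2.imwrite('pics/w9b.png',cv2.resize(im[:,:,::-1],(800,600),interpolation=cv2.INTER_CUBIC))
E
```

```text
[ 0.49828372 -0.01064282  0.26243665] [179.91880947  -0.3758608   -5.53611817] 57.75 0.039302736423575166
```

View pics/w9b.png

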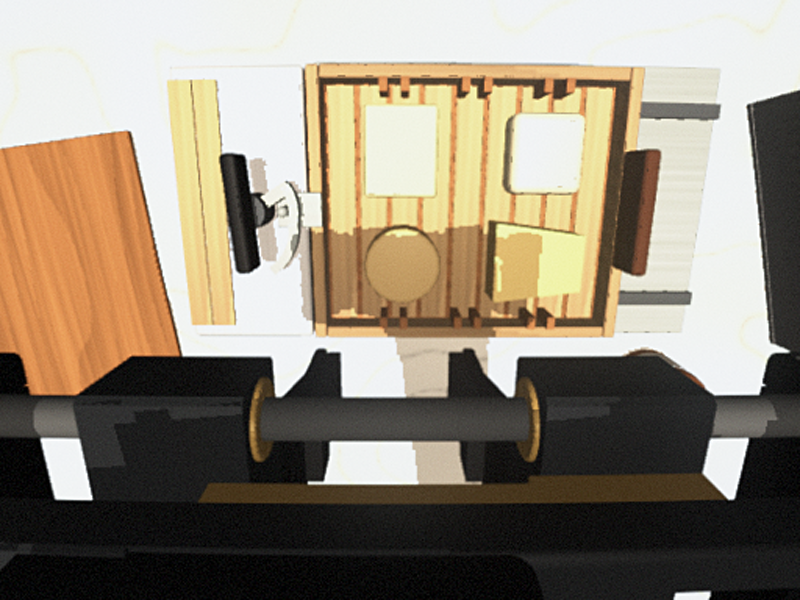

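The bar, (233,154) to (246,272), now lies along the seam. The tray's gap is closed and the cheeses are still upright.

```bash
python3 - <<'E'
from h import *
c=viewer.get_calibration('wrist')
for z,a,b in((.106,(233,154),(246,272)),(.106,(222,156),(236,270)),(.106,(245,155),(257,270)),(.05,(306,66),(317,334)),(.048,(302,67),(313,332))):
    A,B=at_z(c,np.array(a)*.64,z),at_z(c,np.array(b)*.64,z); d=A-B
    u=np.array([.1045,.9945]); print(A[:2].round(4),B[:2].round(4),np.degrees(np.arctan2(d[1],d[0])).round(1),(A[:2]@u).round(4),(B[:2]@u).round(4))
E
```

```text
[0.5917 0.0859] [0.5154 0.0906] -3.5 0.1472 0.1439
[0.5912 0.0931] [0.5174 0.0971] -3.1 0.1544 0.1506
[0.5903 0.0783] [0.516  0.0829] -3.5 0.1396 0.1364
[0.6506 0.0409] [0.449 0.06 ] -5.4 0.1087 0.1066
[0.6506 0.0442] [0.4504 0.0635] -5.5 0.112 0.1102
```

```bash
python3 - <<'E'
from h import *
print(env.sign_off())
E
```

```text
the job is handed in; nothing more can be done
None
```

I handed the job in: all three divider panels are in the wash tub, all four cheeses are upright in the tray, and the tray is drawn up tight to the deck with the cam turned to its end stop.

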